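Put the clay scrapers in the soak can and screw it shut

ROBOT

A 6-joint arm with a two-finger parallel gripper is mounted at the origin on the work surface. World frame = base frame: x ahead of the robot, y to its left, z up, the work surface at z = 0. Lengths are in m, angles in rad, forces in N, time in s.
With the tool pointing down it reaches from about 0.35 to 0.775 m from the base axis. Payload 7.3 kg.
Tool frame: the origin (TCP) lies midway between the tips of the shut fingers; the grasp point (between the pads) lies 19 mm behind it (tcp_to_grasp is the distance from the TCP to the grasp point, in m); z points along the fingers, y is the line along which they close (so a half turn about z gives the same grasp; the last joint's range is limited). The gripper opens to 92 mm and grips with 3 to 60 N. Pads are 19 mm wide; open, the fingers measure 130 mm over their backs; the gripper's body (75 mm by 190 mm) begins 47 mm behind the grasp point.
Start: joints at [-1.376, 0.342, 1.524, -0, 1.275, -0.146], TCP at [0.175, -0.495, 0.205] pointing down, gripper open.
Joint ranges: [-2.53, 2.53], [-0.77, 2.02], [0.04, 2.7], [-1, 4.14], [0.28, 2.66], [-3.11, 3.11]. Speed limits (rad/s): [2.57, 2.57, 3.14, 3.14, 3.14, 3.14].

INTERFACE

Orientations are given as [roll, pitch, yaw] about the fixed x, y, z axes, in that order (R = Rz(yaw) Ry(pitch) Rx(roll)).
In Python, from cell import observe, read_camera, calibration, hand_in, tcp_to_grasp gives the robot as it stands.
- The arm moves only by the tool send_rows, never from a script. Its argument "targets" is a list of rows, each a list of 5 numbers: the opening, from 0 (shut) to 1 (fully open), then the shift along the world's x, y, z in m, then the turn about the world's z in rad. A call has 1 to 5 rows; each row shifts and turns the commanded pose from where the row before left it; what a row does not reach is not made up. A row lasts 1/10 s, in which the tool goes at most 50 mm and 8.59 degrees, less where a joint would pass 70% of its speed; a pose out of reach is approached as far as the arm can. A call is refused whole if a number of a shift passes 0.05 or a number of a turn 0.15, either way. A call with a gripper value outside its range is refused whole. The fingers move at their own pace and stop on an object; "grip_force" is the grip in N (left out, the last holds). Time passes only in rows, so rows that do not move let the fingers close. It gives the time, the measured TCP pose, the force, the opening and the grip force at its end, in the units of the state.
- observe(): the state, without advancing time (a new reading comes with each control period).
- read_camera(name): name is "scene" or "top" or "wrist"; returns (picture, depth): 400x640x3 uint8, red, green, blue; 400x640 float32, m along the optical axis (not along the pixel's ray), 0 where there is no reading.
- calibration(name): a dict with "intrinsics" (3x3 intrinsics, pixels), "world_to_cam" (4x4, takes a point from world to camera coordinates); the wrist camera has in their place "hand_eye" (4x4, takes a point from camera to tool coordinates, whose origin is the TCP and whose axes are the flange's). Camera axes: x right, y up, looking along -z (the intrinsics and any distortion apply to the point x, -y, -z); pixel columns grow to the right and rows downward; lengths in m; the calibration is good to about 2 mm. A picture is of the moment at which its call begins: read the wrist's pose just before it. calibration takes no time and is no camera call.
- hand_in(): hands the job in; it is judged then, once.
The state is a dict: "time": time; "qpos": joint angles; "qvel": joint speeds; "joint_efforts": joint torques, N m; "tool_pos": TCP position; "tool_rot": TCP orientation; "contact_force": force on the tool from outside, world axes, zero at the start; "torque": the same for the moment, N m; "opening": finger opening in m; "grip_force": force on a finger pad.
Only numpy, scipy, OpenCV 4.12 (cv2) and the standard library are available. Lean on these libraries where they do the work, as an engineer would, in place of code of your own. Each camera call takes 0.05 s, during which the arm holds its last target. There are 200 camera calls.

TASK

Put the used clay scrapers to soak for the night: unscrew the lid of the steel soak can and swing it right back on its hinge, lift every scraper that hangs on the tool rail up and off its hook, and put them all into the can together with the orange one left lying on the bench. Then swing the lid shut and screw it fully home, with every scraper inside. Leave the two jars and the plaster mould standing where they are.

Things in the scene. Friction and masses are not known exactly. Their poses are not given: they have to be found in the camera images.
- soak_can: Round stainless steel soak can, fixed to the bench: outside diameter 170 mm, wall 4 mm, rim 125 mm above the bench, inner floor 5 mm above the bench. Origin: centre of its underside. x points from the centre to the lid's hinge (away from the robot at yaw 0), z up. A thread ridge on the outside of the neck holds the screwed lid down.
- lid (a joint): Hinge of the strap that carries the lid: 0 = down on the can, grows as the lid opens up and away (about the can's +y axis), stop at 1.9 rad (108 deg, leaning back past upright). The hinge is stiff: the lid stays at whatever angle it is left (about 0.5 N m plus its weight, 0.3 kg, to move it). Locked down by the thread until the lid is unscrewed.
- cap (a joint): Turn of the round screw lid with its knob on the strap: 0 = screwed fully home, grows counter-clockwise seen from above, stop at 2.2 rad. The thread lets go of the can beyond about 1.85 rad; the lid can only be screwed on when it lies down on the can and was left beyond 1.85 rad. Stiff to turn (0.15 N m), stays where it is left.
- lid_hinge (a point): Point on the lid's hinge axis (which runs along the can's y): 110 mm behind the can's centre, 133 mm above the bench. The lid's centre is 110 mm from this axis. The strap (24 mm wide) runs over the lid from the hinge to the centre, its top 148 mm above the bench when shut.
- lid_front (a point): Front edge of the lid's top face, farthest from the hinge (207 mm from it), 138 mm above the bench when shut; swings with the strap but does not turn with the lid. Lid: steel disc, diameter 194 mm, 12 mm thick, underside 126 mm above the bench when shut, with a thin skirt reaching 22 mm below that.
- knob_grip (a point): Middle of the red knob at the lid's centre, on the axis of the turn, 174 mm above the bench when shut. Knob: round, diameter 42 mm, 38 mm tall (from 154 to 192 mm above the bench when shut), turns with the lid and swings with it; when the lid is turned, pinch it at any yaw.
- tool_rail: Bench rail with four hooks, fixed to the bench. Origin: on the bench under the row where the tools hang; y runs along the rail, hooks at y = -120, -40, 40, 120 mm. Crossbar at x = 49 to 61 mm, top 218 mm above the bench. Wooden foot 10 mm high, x = -10 to 100, y = -165 to 165 mm; two posts at x = 55, y = -155 and 155 mm.
- hook0 (a point): Hook at y = -120 mm, where a ring hangs: axis of the rod, 205 mm above the bench. Each hook is a round rod, diameter 7 mm, pointing to the rail's -x: level from the crossbar to x = -12 mm, then its tip turns up by 8 mm and ends at x = -24 mm. A ring lifted 12 mm clears the tip.
- hook1 (a point): Hook at y = -40 mm, where a ring hangs: axis of the rod, 205 mm above the bench. Same shape as hook0.
- hook2 (a point): Hook at y = 40 mm, where a ring hangs: axis of the rod, 205 mm above the bench. Same shape as hook0.
- hook3 (a point): Hook at y = 120 mm, where a ring hangs: axis of the rod, 205 mm above the bench. Same shape as hook0.
- scraper_red: Clay scraper, red plastic ring handle, square steel blade; 70 g, 100 mm long; may be absent. Origin at the middle of the neck; z runs from blade to ring (up when it hangs), y across the width, x through the thickness (along the hook). Neck 16 mm wide, 9 mm thick, z = -16 to 16 mm. Blade 36 mm wide, 4 mm thick, down to z = -46 mm. Ring: see scraper_blue.
- scraper_blue: The same with a blue handle and a round-ended blade 36 mm wide; may be absent. Ring of every scraper: hexagon of 9 mm thick round bar, a corner at the top, sides upright, 40 mm wide outside, opening 22 mm wide, centre at z = 32 mm, top at z = 54 mm. It hangs with its origin 41 mm below the hook's axis.
- scraper_yellow: The same with a yellow handle and a toothed blade 36 mm wide; may be absent.
- scraper_green: The same with a green handle and a narrow blade 26 mm wide; may be absent.
- scraper_orange: The same with an orange handle and a square blade 36 mm wide; lies flat on the bench at the start (its x axis vertical).
- white_jar: Bystander: closed white jar with a black lid, diameter 84 mm, 110 mm tall; origin at the centre of its underside.
- red_jar: Bystander: closed jar with a red lid, diameter 72 mm, 95 mm tall; origin at the centre of its underside.
- plaster_mould: Bystander: half of a plaster mould, 110 x 130 x 66 mm; origin at the centre of its underside.

How it is judged:
By the outcome, as a careful person would: the job done as asked, in the order asked, and still so for the second after the job is handed in, with the robot touching nothing.
Of scraper_red, scraper_blue, scraper_yellow, scraper_green only 2 to 4 are there at a start; the rules pass over those that are not, and their reading is None.
At some moment in a run one of scraper_orange may be knocked a few centimetres aside while the robot is not near it.
Once in a run the grip may slacken for a moment while it holds something.
It also fails if it takes over 210 s, if anything falls off the work surface, if the arm or the gripper's body presses on something with over 40 N, if the wrist force passes 120 N, or if a joint passes its speed limit or range.

## Working session

There is one attempt and no reset: what is moved stays moved. The work goes in short steps, Python scripts to look and compute and a tool call to move; the robot and the scene stay as the last step left them, time stands still between calls to the robot, and variables do not carry over. Pictures are saved under pics/ and viewed, at most 14 in all, crops included, and the job is handed in when it is done.

Besides the shell and the picture viewer there is one more tool, called after ">>>" as name([rows], argument=value, ...), one row to a line, values as JSON. send_rows: Moves the arm, as the interface text tells. Its arguments: {"type":"object","properties":{"targets":{"type":"array","items":{"type":"array","items":{"type":"number"}}},"grip_force":{"type":"number"}},"required":["targets"]}

```bash
mkdir -p pics; ls; cat > h.py <<'E'
import numpy as np, cv2
from cell import *
def pts(name):
    s=observe(); im,d=read_camera(name); c=calibration(name)
    K=np.array(c["intrinsics"]); v,u=np.mgrid[:400,:640]
    uv=np.stack([u,v],-1).reshape(-1,1,2).astype(float)
    dist=np.array(c.get("distortion",np.zeros(5)),float)
    n=cv2.undistortPoints(uv,K,dist).reshape(400,640,2)
    P=np.stack([n[...,0]*d,-n[...,1]*d,-d,np.ones_like(d)],-1)
    if "world_to_cam" in c: M=np.linalg.inv(np.array(c["world_to_cam"]))
    else:
        from scipy.spatial.transform import Rotation as R
        T=np.eye(4); T[:3,:3]=R.from_euler("xyz",s["tool_rot"]).as_matrix(); T[:3,3]=s["tool_pos"]; M=T@np.array(c["hand_eye"])
    W=(P@M.T)[...,:3]; W[d==0]=np.nan
    return im,d,W
E
python3 - <<'E'
from h import *
print(observe(), tcp_to_grasp if not callable(tcp_to_grasp) else tcp_to_grasp())
for n in ("scene","top"):
    print(n,calibration(n))
    im,d,W=pts(n); cv2.imwrite(f"pics/{n}0.png",im[...,::-1]); np.savez(f"{n}0.npz",im=im,W=W,d=d)
print(calibration("wrist"))
E
```

```text
pics
{'time': 0.0, 'qpos': array([-1.37598938e+00,  3.42750111e-01,  1.52499239e+00, -2.92065372e-05,
        1.27536287e+00, -1.46001847e-01]), 'qvel': array([-0.00043896, -0.00054168, -0.00011862, -0.00073615,  0.0003174 ,
       -0.00103127]), 'joint_efforts': array([-5.49730557e-04, -4.31249356e+01, -2.44225127e+01,  7.17373495e-02,
        5.60529158e-02, -1.02998079e-04]), 'tool_pos': array([ 0.17541023, -0.49438608,  0.20473935]), 'tool_rot': array([-3.14009196e+00, -1.92445362e-04,  3.40817169e-01]), 'contact_force': array([ 0.32079356, -0.13848201, -0.24200497]), 'torque': array([-0.03201549,  0.02105749,  0.00505091]), 'grip_force': 0.0, 'opening': 0.09205595813589665} 0.0188
scene {'intrinsics': array([[400.85989596,   0.        , 321.71557683],
       [  0.        , 400.85989596, 194.41743564],
       [  0.        ,   0.        ,   1.        ]]), 'world_to_cam': array([[-0.13876954,  0.99029425, -0.00776616,  0.06679651],
       [-0.73149592, -0.09721164,  0.67488044,  0.25577369],
       [ 0.66757526,  0.09933376,  0.73788622, -1.45600296],
       [ 0.        ,  0.      
[... 292 characters left out ...]
 0.98309309, -0.01212519,  0.18270459, -0.50963746],
       [-0.18292002, -0.02001363,  0.98292407, -1.49718032],
       [ 0.        ,  0.        ,  0.        ,  1.        ]])}
{'intrinsics': array([[302.64909457,   0.        , 320.73763792],
       [  0.        , 302.64909457, 201.18372883],
       [  0.        ,   0.        ,   1.        ]]), 'hand_eye': array([[ 6.53085116e-04,  9.64882002e-01,  2.62682880e-01,
         7.06144326e-02],
       [ 9.99999667e-01, -7.58488963e-04,  2.99857569e-04,
        -5.97077725e-04],
       [ 4.88569237e-04,  2.62682597e-01, -9.64882176e-01,
        -1.79093255e-01],
       [ 0.00000000e+00,  0.00000000e+00,  0.00000000e+00,
         1.00000000e+00]])}
```

View pics/scene0.png

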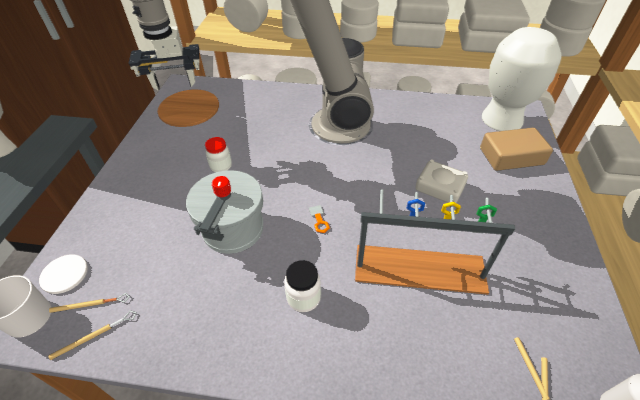

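View pics/top0.png

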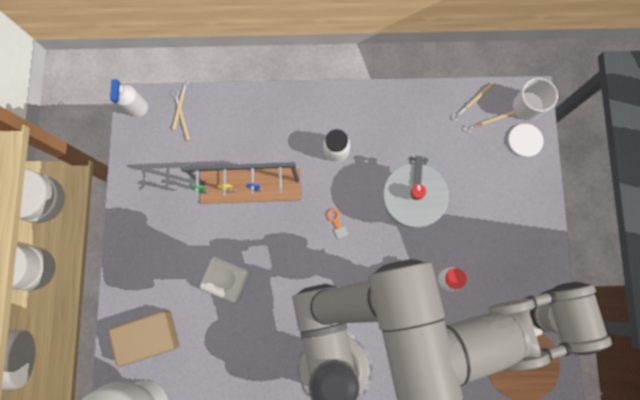

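The scene camera shows the can at (225,210) with the knob at (221,187). The orange scraper is at (320,220), rings blue, yellow and green are at (416,206), (452,210) and (487,213), and hook0 at (381,200) is empty. In the top view the white jar is at (337,143) between can and rail, the red jar at (455,278) and the mould at (224,278).

```bash
cat > m.py <<'E'
from h import *
def masks(im):
    hsv=cv2.cvtColor(im,cv2.COLOR_RGB2HSV); h,s,v=[hsv[...,i].astype(int) for i in range(3)]
    b=(s>150)&(v>80)
    return dict(red=b&((h<5)|(h>174)),orange=b&(h>=6)&(h<=16)&(v>150),yellow=b&(h>=20)&(h<=32),green=b&(h>=55)&(h<=90),blue=b&(h>=100)&(h<=125))
E
python3 - <<'E'
from m import *
for n in ("scene","top"):
    f=np.load(n+"0.npz"); im,W=f["im"],f["W"]
    for k,m in masks(im).items():
        N,L,st,c=cv2.connectedComponentsWithStats(m.astype(np.uint8))
        for i in range(1,N):
            if st[i,4]>=12:
                p=W[L==i]; p=p[np.isfinite(p[:,0])]
                if len(p) and np.abs(np.median(p[:,:2],0)).max()<.9:
                    print(n,k,st[i,4],c[i].round(),"med",np.median(p,0).round(3),"lo",np.percentile(p,3,0).round(3),"hi",np.percentile(p,97,0).round(3))
    # crossbar / strap / can rim by height
    x,y,z=W[...,0],W[...,1],W[...,2]
    q=W[(z>.212)&(z<.226)&(y>.05)&(y<.6)&(x>.4)&(x<.8)]
    if len(q):
        rect=cv2.minAreaRect(q[:,:2].astype(np.float32)); print(n,"bar",len(q),rect, q.mean(0))
    q=W[(z>.130)&(z<.152)&(y<-.05)&(y>-.4)&(x>.35)&(x<.9)]
    if len(q):
        print(n,"lid",len(q),cv2.minEnclosingCircle(q[(q[:,2]<.142)][:,:2].astype(np.float32)),q[:,2].mean())
    q=W[(z>.1425)&(z<.151)&(y<-.05)&(y>-.4)&(x>.35)&(x<.9)]
    if len(q): print("strap",cv2.minAreaRect(q[:,:2].astype(np.float32)),q.mean(0),cv2.fitLine(q[:,:2].astype(np.float32),cv2.DIST_HUBER,0,.001,.001).ravel())
    for nm,zz,lo,hi in (("white",.110,(.5,-.05),(.8,.15)),("mould",.06,(.2,.2),(.5,.5)),("redj",.095,(.2,-.4),(.45,-.15))):
        q=W[(abs(z-zz)<.012)&(x>lo[0])&(x<hi[0])&(y>lo[1])&(y<hi[1])]
        if len(q): print(n,nm,len(q),q.mean(0).round(3),q.min(0).round(3),q.max(0).round(3))
E
```

```text
scene red 267 [215. 145.] med [ 0.276 -0.361  0.096] lo [ 0.242 -0.389  0.084] hi [ 0.3   -0.334  0.099]
scene red 301 [221. 186.] med [ 0.527 -0.243  0.189] lo [ 0.501 -0.264  0.16 ] hi [ 0.537 -0.229  0.195]
scene orange 71 [322. 227.] med [ 0.481 -0.001  0.008] lo [ 0.462 -0.017  0.002] hi [0.499 0.018 0.011]
scene orange 3273 [423. 266.] med [0.571 0.282 0.011] lo [0.53  0.137 0.008] hi [0.628 0.415 0.014]
scene orange 409 [375. 277.] med [0.627 0.151 0.011] lo [0.606 0.11  0.008] hi [0.638 0.232 0.014]
scene orange 295 [476. 284.] med [0.613 0.404 0.011] lo [0.591 0.383 0.008] hi [0.631 0.431 0.014]
scene orange 25 [109. 300.] med [ 0.775 -0.484  0.01 ] lo [ 0.769 -0.494  0.007] hi [ 0.78  -0.471  0.013]
scene yellow 15 [160.  62.] med [ 0.198 -0.497  0.322] lo [ 0.194 -0.513  0.32 ] hi [ 0.206 -0.485  0.324]
scene yellow 20 [146.  64.] med [ 0.214 -0.537  0.321] lo [ 0.208 -0.549  0.318] hi [ 0.219 -0.521  0.324]
scene yellow 168 [450. 209.] med [0.538 0.306 0.199] lo [0.532 0.289 0.167] hi [0.54  0.327 0.218]
scene green 150 [485. 212.] med [0.536 0.385 0.199] lo [0.531 0.369 
[... 1218 characters left out ...]
 0.666 0.192]
top bar 564 ((0.5525010824203491, 0.2667641043663025), (0.08860508352518082, 0.3284788727760315), 1.2864806652069092) [0.57976848 0.26880597 0.21643458]
top lid 3116 ((0.5281622409820557, -0.2506880760192871), 0.10801929235458374) 0.13807885902273276
strap ((0.515557587146759, -0.24820412695407867), (0.1795894354581833, 0.18494656682014465), 37.95956802368164) [ 0.55793089 -0.25257864  0.14566117] [ 0.97815156 -0.20789304  0.5579309  -0.25257865]
top white 434 [ 0.694 -0.013  0.109] [ 0.587 -0.049  0.098] [0.734 0.119 0.121]
top mould 939 [0.274 0.335 0.054] [0.207 0.267 0.048] [0.342 0.407 0.069]
top redj 375 [ 0.273 -0.361  0.094] [ 0.24  -0.397  0.083] [ 0.447 -0.187  0.107]
```

```bash
python3 - <<'E'
from m import *
from scipy.optimize import least_squares
for n in ("scene","top"):
    f=np.load(n+"0.npz"); im,W=f["im"],f["W"]; x,y,z=W[...,0],W[...,1],W[...,2]
    near=np.hypot(x-.514,y+.247)
    q=W[(near<.04)&(z>.186)&(z<.2)]; c,r=cv2.minEnclosingCircle(q[:,:2].astype(np.float32)); print(n,"knob",np.array(c).round(4),round(r,4),q.mean(0).round(4))
    hsv=cv2.cvtColor(im,cv2.COLOR_RGB2HSV); v=hsv[...,2]
    q=W[(v<90)&(z>.142)&(z<.155)&(near>.03)&(near<.14)]
    q=q[:,:]; print("strap",len(q),q.mean(0).round(4),cv2.fitLine(q[:,:2].astype(np.float32),cv2.DIST_HUBER,0,.001,.001).ravel().round(4))
    far=q[np.hypot(q[:,0]-.514,q[:,1]+.247)>.09]; print(" far",len(far),far.mean(0).round(4) if len(far) else 0)
    q=W[(z>.132)&(z<.143)&(near<.115)&(v>100)][:,:2]
    h=cv2.convexHull(q.astype(np.float32))[:,0]
    s=least_squares(lambda p:np.hypot(h[:,0]-p[0],h[:,1]-p[1])-.097,[.514,-.247],loss="soft_l1",f_scale=.002); print("lid",s.x.round(4),np.abs(s.fun).mean())
    k=(z>.0)&(abs(x-.46)<.08)&(abs(y+.01)<.06)&masks(im)["orange"]&(z<.02); q=W[k]
    print("orange",cv2.minAreaRect(q[:,:2].astype(np.float32)),q.mean(0), np.unique(np.argwhere(k)[:,0]).size)
    cr={"top":(slice(195,245),slice(315,365)),"scene":(slice(195,245),slice(295,345))}[n]
    cv2.imwrite(f"pics/or_{n}.png",cv2.resize(im[cr][...,::-1],None,fx=8,fy=8,interpolation=cv2.INTER_CUBIC))
E
```

```text
scene knob [ 0.5172 -0.2467] 0.0225 [ 0.5195 -0.2475  0.1925]
strap 62 [ 0.5993 -0.2487  0.1468] [ 0.9937 -0.1119  0.6009 -0.2468]
 far 31 [ 0.6244 -0.2535  0.1465]
lid [ 0.5167 -0.2494] 0.0013828035717134944
orange ((0.46738287806510925, -0.006203368306159973), (0.06790703535079956, 0.03891824558377266), 24.376445770263672) [ 0.47680639 -0.00175224  0.00820244] 20
top knob [ 0.5156 -0.2503] 0.021 [ 0.5155 -0.2503  0.1912]<stdin>:9: RuntimeWarning: Mean of empty slice.
  ret = um.true_divide(
Traceback (most recent call last):
cv2.error: OpenCV(4.12.0) /io/opencv/modules/imgproc/src/linefit.cpp:50: error: (-215:Assertion failed) count > 0 in function 'fitLine2D_wods'
```

>>> send_rows([
  [1,0.03,0.03,0.05,-0.05],
  [1,0.04,0.04,0.045,-0.07],
  [1,0.04,0.04,0,-0.07],
  [1,0.04,0.04,0,-0.07],
  [1,0.04,0.04,0,-0.08],
])

```text
time: 0.6
tool_pos: [0.333, -0.3366, 0.2747]
tool_rot: [3.141, -0.0, -0.003]
contact_force: [0.4, -0.3, 0.2]
opening: 0.0918
grip_force: 0.0
```

>>> send_rows([
  [1,0.04,0.03,0,0],
  [1,0.035,0.025,0,0],
  [1,0,0,0,0],
  [1,0,0,0,0],
])

```text
time: 1.0
tool_pos: [0.4075, -0.2824, 0.2742]
tool_rot: [-3.141, 0.001, 0.003]
contact_force: [0.4, 0.1, 0.5]
opening: 0.0917
grip_force: 0.0
```

```bash
python3 - <<'E'
from m import *
s=observe(); print(s["time"],s["tool_pos"],s["tool_rot"])
im,d,W=pts("wrist"); cv2.imwrite("pics/w1.png",im[...,::-1]); np.savez("w1.npz",im=im,W=W)
x,y,z=W[...,0],W[...,1],W[...,2]
q=W[(np.hypot(x-.516,y+.249)<.04)&(z>.186)&(z<.2)]; c,r=cv2.minEnclosingCircle(q[:,:2].astype(np.float32)); print("knob",c,r,q.mean(0))
near=np.hypot(x-.516,y+.249)
q=W[(z>.143)&(z<.152)&(near>.03)&(near<.14)]; print("strap",len(q),q.mean(0),cv2.fitLine(q[:,:2].astype(np.float32),cv2.DIST_HUBER,0,.001,.001).ravel(),cv2.minAreaRect(q[:,:2].astype(np.float32)))
q=W[(z>.132)&(z<.142)&(near<.115)]; print("lid",len(q),np.percentile(q,[1,99],axis=0))
E
```

```text
1.0 [ 0.40746394 -0.28240687  0.27422269] [-3.14122110e+00  1.07579636e-03  3.41786517e-03]
knob (0.5151957273483276, -0.2496471107006073) 0.02195592038333416 [ 0.5150888  -0.25001384  0.19155936]
strap 1153 [ 0.56250675 -0.25489268  0.14775876] [ 0.9791819  -0.2029847   0.5640967  -0.25542736] ((0.5621029734611511, -0.2543601095676422), (0.024042217060923576, 0.037469491362571716), 84.0677719116211)
lid 25486 [[ 0.42560911 -0.34016913  0.13605867]
 [ 0.58108226 -0.15925634  0.13964629]]
```

View pics/w1.png

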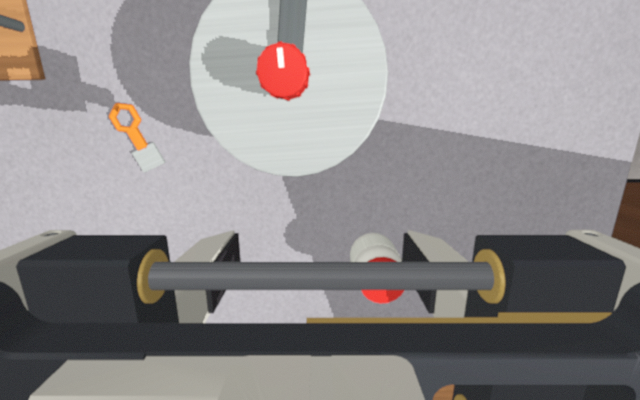

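The wrist view shows the knob at (283,70), the strap running up at (290,20) and the orange scraper at (130,130). The can centre is about (.515,-.250) with yaw -0.10. I'll pinch the knob next.

>>> send_rows([
  [1,0.02,0.006,0,-0.14],
  [1,0.02,0.006,0,-0.14],
  [1,0.02,0.006,0,-0.14],
  [1,0.02,0.006,0,-0.14],
  [1,0.02,0.006,0,-0.14],
])

```text
time: 1.55
tool_pos: [0.5067, -0.2546, 0.2746]
tool_rot: [3.141, 0.0, -0.708]
contact_force: [-1.0, 0.7, 0.3]
opening: 0.0921
grip_force: 0.0
```

>>> send_rows([
  [1,0.0075,0.0024,0,-0.14],
  [1,0,0,0,-0.14],
  [1,0,0,-0.03,-0.14],
  [1,0,0,-0.03,-0.08],
  [1,0,0,0,0],
])

```text
time: 2.05
tool_pos: [0.5116, -0.251, 0.2107]
tool_rot: [3.136, 0.007, -1.202]
contact_force: [-1.6, 0.3, -0.5]
opening: 0.0919
grip_force: 0.0
```

>>> send_rows([
  [1,0,0,-0.03,0],
  [1,0,0,-0.03,0],
  [0,0,0,0,0],
  [0,0,0,0,0],
  [0,0,0,0,0],
], grip_force=40)

```text
time: 2.55
tool_pos: [0.5156, -0.2519, 0.1571]
tool_rot: [-3.14, -0.003, -1.199]
contact_force: [-0.1, 0.3, 0.3]
opening: 0.0719
grip_force: 0.0
```

>>> send_rows([
  [0,0,0,0,0],
  [0,0,0,0,0],
  [0,0,0,0,0],
  [0,0,0,0,0],
  [0,0,0,0,0],
])

```text
time: 3.05
tool_pos: [0.5157, -0.2505, 0.1551]
tool_rot: [-3.139, -0.001, -1.199]
contact_force: [4.6, 2.9, 1.4]
opening: 0.0412
grip_force: 40.0
```

>>> send_rows([
  [0,0,0,0,0.14],
  [0,0,0,0,0.14],
  [0,0,0,0,0.14],
  [0,0,0,0,0.14],
  [0,0,0,0,0.14],
])

```text
time: 3.55
tool_pos: [0.5157, -0.2506, 0.1551]
tool_rot: [-3.141, -0.002, -0.494]
contact_force: [5.2, 2.3, 0.4]
opening: 0.0408
grip_force: 40.0
```

>>> send_rows([
  [0,0,0,0,0.14],
  [0,0,0,0,0.14],
  [0,0,0,0,0.14],
  [0,0,0,0,0.14],
  [0,0,0,0,0.14],
])

```text
time: 4.05
tool_pos: [0.5157, -0.2506, 0.1551]
tool_rot: [3.141, -0.002, 0.206]
contact_force: [4.1, 2.0, 0.3]
opening: 0.041
grip_force: 40.0
```

>>> send_rows([
  [0,0,0,0,0.14],
  [0,0,0,0,0.14],
  [0,0,0,0,0.14],
  [0,0,0,0,0.14],
  [0,0,0,0,0.14],
])

```text
time: 4.55
tool_pos: [0.5154, -0.251, 0.1551]
tool_rot: [3.14, -0.001, 0.905]
contact_force: [1.1, -3.4, -0.1]
opening: 0.0411
grip_force: 40.0
```

>>> send_rows([
  [0,0,0,0,0.05],
  [0,0,0,0,0],
  [0,0,0,0,0],
])

```text
time: 4.85
tool_pos: [0.5148, -0.2518, 0.155]
tool_rot: [3.14, 0.001, 0.949]
contact_force: [1.0, -4.1, 1.1]
opening: 0.0412
grip_force: 40.0
```

```bash
python3 - <<'E'
from m import *
s=observe(); print(s["tool_pos"],s["tool_rot"],s["torque"],s["contact_force"])
im,d,W=pts("wrist"); cv2.imwrite("pics/w2.png",im[...,::-1])
E
```

```text
[ 0.51478875 -0.2518245   0.15502965] [3.13980253e+00 1.06404241e-03 9.49043590e-01] [-0.95911861 -0.27354583 -0.27951498] [ 1.03347839 -4.06957528  1.10869848]
```

View pics/w2.png

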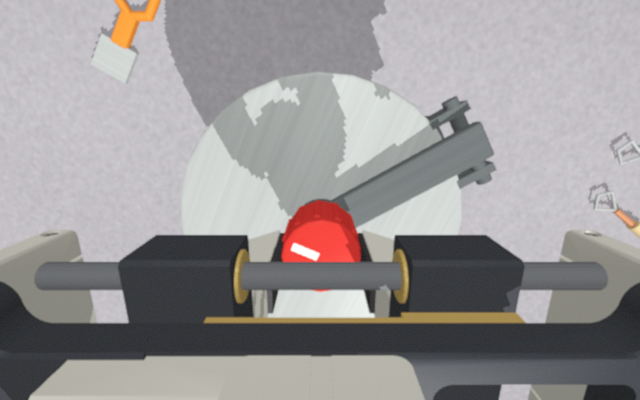

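The knob mark has turned about 2.1 rad, so the cap is off its thread. I'll regrasp with the pads along the hinge axis and lift along the arc.

>>> send_rows([
  [0.65,0,0,0,0],
  [0.65,0,0,0,0],
  [0.65,0,0.001,0,-0.13],
  [0.65,0,0.001,0,-0.13],
  [0.65,0,0,0,-0.13],
])

```text
time: 5.4
tool_pos: [0.5142, -0.2479, 0.1543]
tool_rot: [-3.14, 0.0, 0.556]
contact_force: [-0.9, -0.7, 0.3]
opening: 0.0594
grip_force: 0.0
```

>>> send_rows([
  [0.65,0,0,0,-0.13],
  [0.65,0,0,0,-0.13],
  [0.65,0,0,0,-0.13],
  [0.65,0,0,0,-0.13],
  [0.65,0,0,0,-0.14],
])

```text
time: 5.9
tool_pos: [0.5142, -0.248, 0.1543]
tool_rot: [-3.14, 0.001, -0.104]
contact_force: [0.5, -0.5, -0.8]
opening: 0.0596
grip_force: 0.0
```

>>> send_rows([
  [0,0,0,0,0],
  [0,0,0,0,0],
  [0,0,0,0,0],
  [0,0,0,0,0],
], grip_force=35)

```text
time: 6.3
tool_pos: [0.5143, -0.25, 0.1546]
tool_rot: [3.139, 0.0, -0.097]
contact_force: [-1.1, -6.0, -1.3]
opening: 0.0413
grip_force: 35.0
```

>>> send_rows([
  [0,0.0035,0,0.008,0],
  [0,0.004,-0.001,0.008,0],
  [0,0.005,0,0.0075,0],
  [0,0.005,-0.001,0.0072,0],
])

```text
time: 6.7
tool_pos: [0.5313, -0.2518, 0.1834]
tool_rot: [3.141, 0.003, -0.097]
contact_force: [2.4, -5.1, -14.1]
opening: 0.041
grip_force: 35.0
```

>>> send_rows([
  [0,0.006,-0.0005,0.0068,0],
  [0,0.006,-0.0005,0.0062,0],
  [0,0.0065,-0.0007,0.0058,0],
  [0,0.007,-0.0007,0.0053,0],
  [0,0,0,0,0],
])

```text
time: 7.2
tool_pos: [0.557, -0.2544, 0.2074]
tool_rot: [3.141, 0.004, -0.097]
contact_force: [1.1, -6.8, -7.1]
opening: 0.0411
grip_force: 35.0
```

>>> send_rows([
  [0,0.0075,-0.0007,0.0048,0],
  [0,0.0076,-0.0008,0.0043,0],
  [0,0.008,-0.0008,0.0036,0],
  [0,0.0082,-0.0008,0.003,0],
  [0,0,0,0,0],
])

```text
time: 7.7
tool_pos: [0.5875, -0.2576, 0.2227]
tool_rot: [3.141, 0.006, -0.098]
contact_force: [-2.4, -6.1, -7.0]
opening: 0.041
grip_force: 35.0
```

>>> send_rows([
  [0,0.0085,-0.0009,0.0024,0],
  [0,0.0086,-0.0009,0.0017,0],
  [0,0.0088,-0.0009,0.0011,0],
  [0,0.0088,-0.0009,0.0005,0],
  [0,0,0,0,0],
])

```text
time: 8.2
tool_pos: [0.6223, -0.2613, 0.2291]
tool_rot: [3.14, 0.005, -0.098]
contact_force: [-3.7, -5.2, -5.2]
opening: 0.0411
grip_force: 35.0
```

```bash
python3 - <<'E'
from m import *
im,d,W=pts("scene"); cv2.imwrite("pics/s2.png",im[60:330,100:460,::-1])
E
```

```text
(no output)
```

View pics/s2.png

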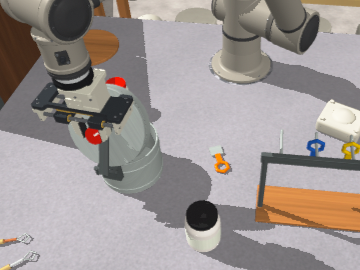

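Lid stands at about 1.2 rad, the knob held at (95,135) in the crop. I'll release, rise and go round to the front of the lid.

>>> send_rows([
  [0.7,0,0,0,0],
  [0.7,0,0,0,0],
  [0.7,0,0,0,0],
  [0.7,0,0,0.03,0],
  [0.7,0,0,0.04,0],
])

```text
time: 8.75
tool_pos: [0.6229, -0.2591, 0.2996]
tool_rot: [-3.139, 0.005, -0.098]
contact_force: [1.0, 0.1, 1.0]
opening: 0.0638
grip_force: 0.0
```

>>> send_rows([
  [0.7,0,0,0.04,0],
  [0.3,0,0,0.03,0],
  [0,0,0,0,0],
  [0,-0.045,0.0045,0,0],
  [0,-0.045,0.0045,0,0],
])

```text
time: 9.25
tool_pos: [0.5331, -0.2505, 0.3674]
tool_rot: [-3.14, 0.004, -0.097]
contact_force: [0.2, -0.4, 0.6]
opening: 0.0367
grip_force: 0.0
```

>>> send_rows([
  [0,-0.045,0.0045,0,0],
  [0,-0.01,0.001,0,0],
  [0,0,0,-0.04,0],
  [0,0,0,-0.038,0],
  [0,0,0,0,0],
])

```text
time: 9.75
tool_pos: [0.4765, -0.2436, 0.2877]
tool_rot: [-3.136, 0.009, -0.099]
contact_force: [-0.5, -0.1, 0.5]
opening: 0.0008
grip_force: 0.0
```

```bash
python3 - <<'E'
from m import *
print(observe()["tool_pos"],observe()["opening"])
im,d,W=pts("scene"); cv2.imwrite("pics/s3.png",im[60:330,100:460,::-1])
q=W[(W[...,2]>.2)&(W[...,0]>.45)&(W[...,0]<.75)&(W[...,1]>-.37)&(W[...,1]<-.14)]
E
```

```text
[ 0.47653992 -0.24361927  0.28770475] 0.0007633358679504194
```

View pics/s3.png

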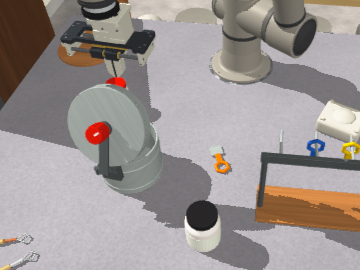

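The fingers are in front of the lid and closed. I'll push the lid back now.

>>> send_rows([
  [0,0.02,-0.002,0.002,0],
  [0,0.018,-0.0018,0.002,0],
  [0,0.015,-0.0015,0.002,0],
  [0,0.015,-0.0015,0.002,0],
  [0,0.015,-0.0015,0,0],
])

```text
time: 10.3
tool_pos: [0.5636, -0.2542, 0.3038]
tool_rot: [3.14, -0.004, -0.099]
contact_force: [1.0, 0.1, -0.0]
opening: 0.0004
grip_force: 0.0
```

>>> send_rows([
  [0,0.015,-0.0015,0,0],
  [0,0.015,-0.0015,0,0],
  [0,0.015,-0.0015,0,0],
  [0,0.015,-0.0015,0,0],
  [0,0.012,-0.0012,0,0],
])

```text
time: 10.8
tool_pos: [0.6354, -0.261, 0.3033]
tool_rot: [3.14, -0.004, -0.098]
contact_force: [0.4, -0.2, -0.0]
opening: 0.0003
grip_force: 0.0
```

>>> send_rows([
  [0,0.01,-0.001,0,0],
  [0,0.008,-0.0008,0,0],
  [0,0.004,-0.0004,0,0],
  [0,0,0,0,0],
])

```text
time: 11.2
tool_pos: [0.6565, -0.2631, 0.3019]
tool_rot: [3.141, -0.002, -0.099]
contact_force: [0.8, 0.6, -0.2]
opening: -0.0001
grip_force: 0.0
```

```bash
python3 - <<'E'
from m import *
im,d,W=pts("scene"); cv2.imwrite("pics/s4.png",im[60:330,100:460,::-1])
E
```

```text
(no output)
```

View pics/s4.png

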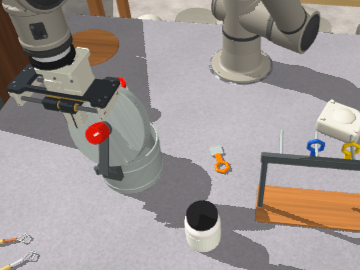

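```bash
cat >> m.py <<'E'
def lid():
    im,d,W=pts("scene"); R=np.array([[np.cos(.1),-np.sin(.1)],[np.sin(.1),np.cos(.1)]])
    L=W.copy(); L[...,:2]=(W[...,:2]-[.515,-.25])@R.T   # can frame
    m=masks(im)["red"]&(np.hypot(L[...,0],L[...,1])<.25); m[:175]=m[:175]&(L[:175,:,2]>.12)
    q=L[m]; print("knob seen",len(q),q.mean(0).round(3))
    k=(abs(L[...,1])<.09)&(L[...,0]>-.12)&(L[...,0]<.2)&(L[...,2]>.14)&(L[...,2]<.36)&~m
    v=cv2.cvtColor(im,cv2.COLOR_RGB2HSV); k&=(v[...,2]>110)&(v[...,1]<60)
    return im,L,L[k]
E
python3 - <<'E'
from m import *
im,L,q=lid()
rng=np.random.default_rng(0);best=(0,)
for _ in range(300):
    a=q[rng.choice(len(q),3,False)]; n=np.cross(a[1]-a[0],a[2]-a[0]); n/=np.linalg.norm(n)+1e-12
    i=abs((q-a[0])@n)<.003
    if i.sum()>best[0]: best=(i.sum(),n,i)
p=q[best[2]]; n=np.linalg.svd(p-p.mean(0),full_matrices=False)[2][2]; n*=np.sign(n[0])
print(len(q),len(p),n,"theta",np.arctan2(n[0],n[2]),p.mean(0),"zmax",np.percentile(p[:,2],99),(p.mean(0)-[.11,0,.133])@n)
E
```

```text
knob seen 394 [0.103 0.007 0.26 ]
3142 2566 [ 0.88847362 -0.00431534  0.45890741] theta 1.0940264317118267 [0.06918015 0.02171577 0.22561961] zmax 0.304919065575372 0.006142756100176694
```

The lid is at θ≈1.09, so its top edge is lower than I planned and the finger passed over it. I'll go back round and push with the fingers lower.

>>> send_rows([
  [0,0,0,0.04,0],
  [0,0,0,0.03,0],
  [0,-0.045,0.0045,0,0],
  [0,-0.045,0.0045,0,0],
  [0,-0.045,0.0045,0,0],
])

```text
time: 11.8
tool_pos: [0.524, -0.2503, 0.371]
tool_rot: [3.141, -0.0, -0.099]
contact_force: [0.6, -0.4, 1.0]
opening: 0.0008
grip_force: 0.0
```

>>> send_rows([
  [0,-0.045,0.0045,0,0],
  [0,-0.01,0.001,0,0],
  [0,0,0,-0.04,0],
  [0,0,0,-0.045,0],
  [0,0,0,-0.02,0],
])

```text
time: 12.3
tool_pos: [0.4692, -0.2441, 0.2633]
tool_rot: [-3.14, 0.003, -0.1]
contact_force: [-0.7, -0.3, 0.3]
opening: 0.0007
grip_force: 0.0
```

>>> send_rows([
  [0,0,0,0,0],
  [0,0.01,-0.001,0,0],
  [0,0.01,-0.001,0,0],
  [0,0.01,-0.001,0,0],
  [0,0.01,-0.001,0,0],
])

```text
time: 12.8
tool_pos: [0.512, -0.2492, 0.2672]
tool_rot: [3.141, -0.002, -0.099]
contact_force: [0.0, -0.4, 0.1]
opening: 0.0006
grip_force: 0.0
```

>>> send_rows([
  [0,0.01,-0.001,0.001,0],
  [0,0.01,-0.001,0.002,0],
])

```text
time: 13.0
tool_pos: [0.5306, -0.2509, 0.2698]
tool_rot: [3.141, 0.002, -0.099]
contact_force: [-5.6, 0.1, 4.2]
opening: 0.0001
grip_force: 2.5
```

>>> send_rows([
  [0,0.01,-0.001,0.002,0],
  [0,0.01,-0.001,0.002,0],
])

```text
time: 13.2
tool_pos: [0.5508, -0.253, 0.274]
tool_rot: [3.141, 0.001, -0.099]
contact_force: [-4.1, 0.3, 3.1]
opening: 0.0003
grip_force: 2.0
```

```bash
cat >> m.py <<'E'
def theta():
    im,L,q=lid(); rng=np.random.default_rng(0);best=(0,)
    for _ in range(300):
        a=q[rng.choice(len(q),3,False)]; n=np.cross(a[1]-a[0],a[2]-a[0]); n/=np.linalg.norm(n)+1e-12
        i=abs((q-a[0])@n)<.003
        if i.sum()>best[0]: best=(i.sum(),n,i)
    p=q[best[2]]; n=np.linalg.svd(p-p.mean(0),full_matrices=False)[2][2]; n*=np.sign(n[0])
    print(len(p),"theta",np.arctan2(n[0],n[2]).round(3),"zmax",np.percentile(p[:,2],99.5),"off",(p.mean(0)-[.11,0,.133])@n); return im
E
python3 - <<'E'
from m import *
im=theta(); cv2.imwrite("pics/s5.png",cv2.resize(im[60:260,120:320,::-1],None,fx=3,fy=3))
E
```

```text
knob seen 433 [0.124 0.007 0.263]
3567 theta 1.288 zmax 0.3320070138486276 off 0.005876194091317325
```

View pics/s5.png

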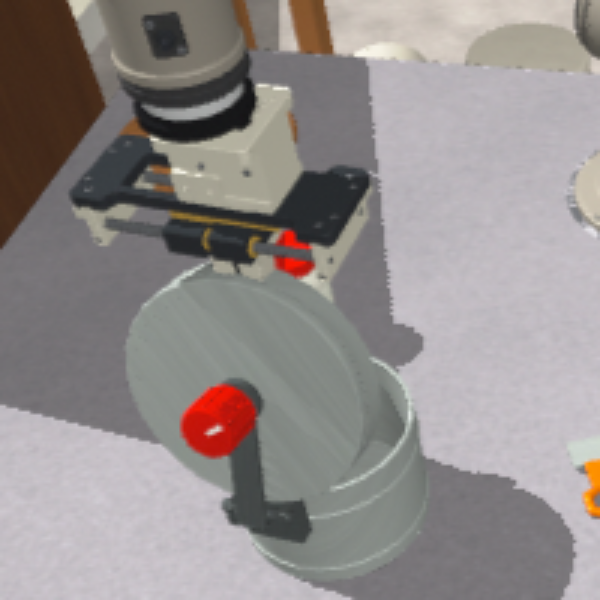

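The fingers are pushing against the lid's underside and θ is 1.29. I'll carry on to the stop.

>>> send_rows([
  [0,0.01,-0.001,0.005,0],
  [0,0.012,-0.0012,0.005,0],
  [0,0.012,-0.0012,0.004,0],
  [0,0.012,-0.0012,0,0],
  [0,0.012,-0.0012,0,0],
])

```text
time: 13.75
tool_pos: [0.6089, -0.2587, 0.2876]
tool_rot: [3.141, 0.0, -0.099]
contact_force: [-3.0, 0.3, 2.1]
opening: 0.0007
grip_force: 1.5
```

>>> send_rows([
  [0,0.012,-0.0012,0,0],
  [0,0.012,-0.0012,0,0],
  [0,0.01,-0.001,0,0],
  [0,0.008,-0.001,0,0],
  [0,0,0,0,0],
])

```text
time: 14.25
tool_pos: [0.6512, -0.263, 0.2863]
tool_rot: [-3.141, 0.001, -0.099]
contact_force: [1.0, 0.5, 0.6]
opening: 0.0005
grip_force: 0.1
```

>>> send_rows([
  [0,0.005,0,0,0],
  [0,0.004,-0.001,0,0],
  [0,0,0,0,0],
])

```text
time: 14.55
tool_pos: [0.6598, -0.264, 0.2872]
tool_rot: [-3.141, -0.0, -0.099]
contact_force: [-1.4, 0.7, -0.2]
opening: 0.0007
grip_force: 0.6
```

```bash
python3 -c "
from m import *
theta()"
```

```text
knob seen 413 [0.186 0.007 0.241]
983 theta 1.848 zmax 0.3324950493629842 off 0.006367240329799074
```

>>> send_rows([
  [0,0.004,0,0,0],
  [0,0.004,-0.001,0,0],
  [0,0.003,0,0,0],
  [0,0,0,0,0],
])

```text
time: 15.0
tool_pos: [0.6688, -0.2651, 0.2871]
tool_rot: [-3.141, 0.005, -0.1]
contact_force: [-10.8, 2.4, 1.1]
opening: 0.0003
grip_force: 5.2
```

```bash
python3 -c "
from m import *
theta()"
```

```text
knob seen 403 [0.191 0.007 0.237]
510 theta 0.316 zmax 0.34728558813018967 off 0.1894399805462867
```

The lid is at its stop: force rises to 11 N at θ about 1.9. Next is the blue scraper on hook1.

>>> send_rows([
  [0,-0.045,0.0045,0.005,0],
  [0,-0.045,0.0045,0,0],
  [0,-0.045,0.0045,0,0],
  [0.65,0,0.048,0,0.012],
  [0.65,0,0.048,0,0.012],
])

```text
time: 15.55
tool_pos: [0.5349, -0.156, 0.2931]
tool_rot: [3.141, -0.003, -0.079]
contact_force: [0.6, 0.6, 0.3]
opening: 0.0118
grip_force: 0.0
```

>>> send_rows([
  [0.65,0,0.048,0,0.012],
  [0.65,0,0.048,0,0.012],
  [0.65,0,0.048,0,0.012],
  [0.65,0,0.048,0,0.012],
  [0.65,0,0.048,0,0.012],
])

```text
time: 16.05
tool_pos: [0.536, 0.0866, 0.293]
tool_rot: [-3.141, -0.003, -0.015]
contact_force: [1.2, 0.2, -0.0]
opening: 0.0522
grip_force: 0.0
```

>>> send_rows([
  [0.65,0,0.048,0,0.012],
  [0.65,0,0.048,0,0.012],
  [0.65,0,0.046,0,0.012],
  [0.65,0,0,0,0],
  [0.65,0,0,0,0],
])

```text
time: 16.55
tool_pos: [0.5357, 0.2275, 0.2922]
tool_rot: [3.141, -0.001, 0.023]
contact_force: [-0.2, -0.9, 0.1]
opening: 0.0598
grip_force: 0.0
```

```bash
python3 - <<'E'
from m import *
s=observe(); print(s["time"],s["tool_pos"],s["tool_rot"],s["opening"])
im,d,W=pts("wrist"); cv2.imwrite("pics/w3.png",im[...,::-1])
m=masks(im)
for k in ("blue","yellow","green","orange"):
    q=W[m[k]&(W[...,2]>.15 if k!="orange" else (W[...,2]<.03)&(abs(W[...,0]-.46)<.08)&(abs(W[...,1])<.08))]
    if len(q)>5: print(k,len(q),np.percentile(q,[3,50,97],axis=0).round(4).tolist())
E
```

```text
16.55 [0.5356719  0.22749728 0.29224039] [ 3.14149174e+00 -9.18881783e-04  2.30909823e-02] 0.05975823542492055
blue 470 [[0.5342, 0.2112, 0.1841], [0.5381, 0.2279, 0.2107], [0.5404, 0.2447, 0.218]]
yellow 538 [[0.5322, 0.289, 0.1564], [0.5367, 0.3053, 0.2069], [0.5385, 0.3227, 0.218]]
green 290 [[0.5317, 0.3682, 0.1581], [0.5352, 0.3825, 0.1922], [0.5365, 0.4014, 0.2161]]
orange 216 [[0.4412, -0.0154, 0.0054], [0.4761, -0.0024, 0.0079], [0.4971, 0.0192, 0.01]]
```

View pics/w3.png

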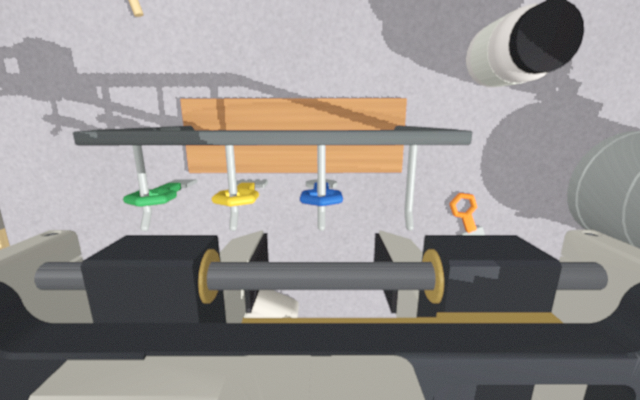

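All three rings sit squarely on their hooks at columns 322, 235 and 145; hook0 is empty. I'll descend on blue.

>>> send_rows([
  [0.65,0,0,-0.04,0],
  [0.65,0,0,-0.04,0],
  [0.65,0,0,-0.025,0],
  [0.65,0,0,-0.01,0],
  [0.65,0,0,0,0],
])

```text
time: 17.1
tool_pos: [0.5354, 0.2251, 0.1766]
tool_rot: [3.141, 0.002, 0.019]
contact_force: [0.1, 0.2, -0.0]
opening: 0.0594
grip_force: 0.0
```

>>> send_rows([
  [0,0,0,0,0],
  [0,0,0,0,0],
  [0,0,0,0,0],
  [0,0,0,0,0],
  [0,0,0,0,0],
], grip_force=25)

```text
time: 17.6
tool_pos: [0.536, 0.2267, 0.1783]
tool_rot: [-3.141, -0.002, 0.021]
contact_force: [0.6, -0.4, 4.6]
opening: 0.0386
grip_force: 25.0
```

>>> send_rows([
  [0,0,0,0.005,0],
  [0,0,0,0.005,0],
  [0,0,0,0.005,0],
  [0,0,0,0,0],
])

```text
time: 18.0
tool_pos: [0.5358, 0.2265, 0.1931]
tool_rot: [-3.141, -0.001, 0.021]
contact_force: [0.1, -0.1, 0.2]
opening: 0.0391
grip_force: 25.0
```

Blue is lifted to clear the tip. Now I'll bring it off the hook, up and over to the can.

>>> send_rows([
  [0,-0.012,0,0,0],
  [0,-0.013,0,0,0],
  [0,-0.013,0,0,0],
  [0,-0.012,0,0,0],
  [0,0,0,0,0],
])

```text
time: 18.5
tool_pos: [0.4842, 0.2265, 0.1923]
tool_rot: [3.141, 0.001, 0.021]
contact_force: [0.0, 0.2, -0.4]
opening: 0.0388
grip_force: 25.0
```

>>> send_rows([
  [0,-0.01,0,0.03,0],
  [0,0,0,0.03,0],
  [0,0.005,-0.047,0,-0.012],
  [0,0.005,-0.048,0,-0.012],
  [0,0.005,-0.048,0,-0.012],
])

```text
time: 19.0
tool_pos: [0.491, 0.082, 0.2526]
tool_rot: [3.141, -0.001, -0.014]
contact_force: [1.5, -0.7, -0.0]
opening: 0.0388
grip_force: 25.0
```

>>> send_rows([
  [0,0.005,-0.048,0,-0.012],
  [0,0.005,-0.048,0,-0.012],
  [0,0.005,-0.048,0,-0.012],
  [0,0.005,-0.048,0,-0.012],
  [0,0.005,-0.048,0,-0.012],
])

```text
time: 19.5
tool_pos: [0.5157, -0.1591, 0.2524]
tool_rot: [3.141, -0.001, -0.076]
contact_force: [2.2, -0.2, 0.3]
opening: 0.0387
grip_force: 25.0
```

>>> send_rows([
  [0,0.007,-0.048,0,-0.012],
  [0,0.007,-0.048,0,-0.013],
  [0,0,0,0,0],
  [0,0,0,0,0],
])

```text
time: 19.9
tool_pos: [0.5293, -0.2538, 0.2514]
tool_rot: [-3.141, 0.001, -0.103]
contact_force: [-0.3, 0.8, -0.1]
opening: 0.039
grip_force: 25.0
```

```bash
python3 - <<'E'
from m import *
s=observe(); print(s["time"],s["tool_pos"],s["tool_rot"],s["opening"],s["grip_force"])
im,d,W=pts("wrist"); cv2.imwrite("pics/w4.png",im[...,::-1])
im,d,W=pts("scene"); q=W[masks(im)["blue"]&(W[...,2]>.02)&(W[...,1]<.1)]; print(len(q),np.percentile(q,[3,50,97],axis=0).round(3).tolist() if len(q) else 0)
E
```

```text
19.9 [ 0.52932177 -0.25382142  0.25141441] [-3.14092393e+00  9.82040238e-04 -1.02502529e-01] 0.038982077480844486 25.004857778549194
161 [[0.528, -0.268, 0.228], [0.533, -0.251, 0.261], [0.537, -0.236, 0.292]]
```

View pics/w4.png

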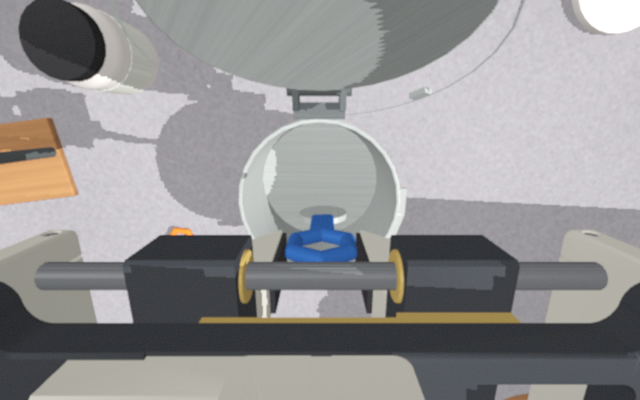

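Blue hangs upright over the open can: ring at (322,245), can mouth around (320,185). Lowering and releasing.

>>> send_rows([
  [0,0,0,-0.045,0],
  [0,0,0,-0.045,0],
  [0,0,0,-0.045,0],
  [0,0,0,-0.03,0],
  [0,0,0,0,0],
])

```text
time: 20.5
tool_pos: [0.5271, -0.2494, 0.0835]
tool_rot: [-3.138, 0.008, -0.098]
contact_force: [-1.0, 0.4, -0.0]
opening: 0.0391
grip_force: 25.0
```

>>> send_rows([
  [0.6,0,0,0,0],
  [0.6,0,0,0,0],
  [0.6,0,0,0,0],
  [0.6,0,0,0.05,0],
  [0.6,0,0,0.05,0],
])

```text
time: 21.0
tool_pos: [0.5289, -0.2522, 0.1888]
tool_rot: [-3.141, 0.001, -0.1]
contact_force: [0.6, -0.3, 0.8]
opening: 0.0554
grip_force: 0.0
```

>>> send_rows([
  [0.6,0,0,0.05,0],
  [0.6,0,0,0.05,0],
  [0.65,0,0.048,0.01,0.012],
  [0.65,0,0.048,0,0.012],
  [0.65,0,0.048,0,0.012],
])

```text
time: 21.5
tool_pos: [0.5294, -0.1074, 0.2995]
tool_rot: [3.141, -0.004, -0.065]
contact_force: [1.5, 0.7, -0.3]
opening: 0.0597
grip_force: 0.0
```

```bash
cat >> m.py <<'E'
def incan():
    for n in ("top","scene"):
        im,d,W=pts(n)
        for k,m in masks(im).items():
            if k=="red": continue
            q=W[m&(np.hypot(W[...,0]-.515,W[...,1]+.25)<.095)]
            if len(q)>3: print(n,k,len(q),np.percentile(q,[3,50,97],axis=0).round(3).tolist())
        m=masks(im)["orange"]&(W[...,2]<.03)&(abs(W[...,0]-.46)<.12)&(abs(W[...,1])<.1); q=W[m]
        if len(q): print(n,"orange",len(q),np.median(q,0).round(3))
E
python3 - <<'E'
from m import *
s=observe(); print(s["time"],s["tool_pos"],s["tool_rot"],s["opening"])
incan()
E
```

```text
21.5 [ 0.52941637 -0.10739512  0.2995263 ] [ 3.14052968 -0.00410702 -0.06504945] 0.05966429492587194
scene orange 59 [ 0.448 -0.034  0.008]
```

>>> send_rows([
  [0.65,0,0.046,0,0.01],
  [0.65,0,0.046,0,0.01],
  [0.65,0,0.046,0,0.01],
  [0.65,0,0.046,0,0.01],
  [0.65,0,0.046,0,0.01],
])

```text
time: 22.1
tool_pos: [0.5296, 0.1225, 0.2987]
tool_rot: [3.141, -0.003, -0.015]
contact_force: [1.3, 0.4, -0.1]
opening: 0.0595
grip_force: 0.0
```

>>> send_rows([
  [0.65,0.002,0.046,0,0.01],
  [0.65,0.002,0.046,0,0.01],
  [0.65,0,0.046,0,0.008],
  [0.65,0,0.046,0,0.008],
  [0.65,0,0,0,0],
])

```text
time: 22.6
tool_pos: [0.5328, 0.3101, 0.2976]
tool_rot: [-3.14, -0.001, 0.027]
contact_force: [-0.2, -0.4, -0.4]
opening: 0.0596
grip_force: 0.0
```

```bash
python3 - <<'E'
from m import *
s=observe(); print(s["time"],s["tool_pos"],s["tool_rot"],s["opening"])
im,d,W=pts("wrist"); m=masks(im)
for k in ("blue","yellow","green"):
    q=W[m[k]&(W[...,2]>.15)]
    if len(q)>5: print(k,len(q),np.percentile(q,[3,50,97],axis=0).round(4).tolist())
incan()
E
```

```text
22.6 [0.53280208 0.31013878 0.29755764] [-3.13955099e+00 -9.07724126e-04  2.73264151e-02] 0.059586393539094396
yellow 440 [[0.5321, 0.2913, 0.1776], [0.5364, 0.3099, 0.21], [0.5385, 0.3251, 0.2181]]
green 258 [[0.5311, 0.3692, 0.1603], [0.5353, 0.386, 0.1973], [0.5365, 0.4027, 0.2168]]
top orange 20 [ 0.419 -0.04   0.008]
scene orange 63 [ 0.448 -0.034  0.009]
```

>>> send_rows([
  [0.65,0.001,-0.001,-0.04,0],
  [0.65,0,0,-0.04,0],
  [0.65,0,0,-0.03,0],
  [0.65,0,0,-0.01,0],
  [0.65,0,0,0,0],
])

```text
time: 23.25
tool_pos: [0.5345, 0.3029, 0.1768]
tool_rot: [3.141, 0.002, 0.02]
contact_force: [0.1, 0.7, -0.2]
opening: 0.0594
grip_force: 0.0
```

>>> send_rows([
  [0,0,0,0,0],
  [0,0,0,0,0],
  [0,0,0,0,0],
  [0,0,0,0,0],
  [0,0,0,0,0],
], grip_force=25)

```text
time: 23.75
tool_pos: [0.535, 0.3048, 0.1786]
tool_rot: [-3.141, -0.002, 0.022]
contact_force: [-0.5, 1.3, 5.9]
opening: 0.0387
grip_force: 25.1
```

>>> send_rows([
  [0,0,0,0.005,0],
  [0,0,0,0.005,0],
  [0,0,0,0.005,0],
  [0,0,0,0,0],
])

```text
time: 24.15
tool_pos: [0.5347, 0.3045, 0.193]
tool_rot: [-3.141, -0.001, 0.022]
contact_force: [0.3, 0.1, -1.2]
opening: 0.0388
grip_force: 24.9
```

>>> send_rows([
  [0,-0.012,0,0,0],
  [0,-0.013,0,0,0],
  [0,-0.013,0,0,0],
  [0,-0.012,0,0,0],
  [0,0,0,0,0],
])

```text
time: 24.65
tool_pos: [0.4832, 0.3045, 0.1923]
tool_rot: [3.141, 0.001, 0.023]
contact_force: [0.3, 0.5, -0.4]
opening: 0.0387
grip_force: 24.9
```

>>> send_rows([
  [0,-0.01,0,0.03,0],
  [0,0,0,0.03,0],
  [0,0.002,-0.046,0,-0.01],
  [0,0.002,-0.046,0,-0.01],
  [0,0.002,-0.046,0,-0.01],
])

```text
time: 25.15
tool_pos: [0.4808, 0.165, 0.2524]
tool_rot: [3.141, -0.001, -0.007]
contact_force: [0.7, 0.4, -0.1]
opening: 0.0385
grip_force: 24.9
```

>>> send_rows([
  [0,0.002,-0.046,0,-0.01],
  [0,0.002,-0.046,0,-0.01],
  [0,0.002,-0.046,0,-0.01],
  [0,0.002,-0.046,0,-0.01],
  [0,0.002,-0.046,0,-0.01],
])

```text
time: 25.65
tool_pos: [0.4907, -0.0659, 0.2525]
tool_rot: [3.141, -0.001, -0.059]
contact_force: [1.3, 0.4, -0.3]
opening: 0.0384
grip_force: 24.9
```

>>> send_rows([
  [0,0.003,-0.046,0,-0.01],
  [0,0.003,-0.046,0,-0.01],
  [0,0.003,-0.046,0,-0.01],
  [0,0.002,-0.047,0,-0.012],
  [0,0,0,0,0],
])

```text
time: 26.15
tool_pos: [0.5012, -0.2546, 0.2514]
tool_rot: [3.139, 0.0, -0.106]
contact_force: [0.0, 1.0, -1.5]
opening: 0.0383
grip_force: 25.0
```

```bash
python3 - <<'E'
from m import *
s=observe(); print(s["time"],s["tool_pos"],s["tool_rot"],s["opening"],s["grip_force"])
im,d,W=pts("wrist"); cv2.imwrite("pics/w5.png",im[...,::-1])
hsv=cv2.cvtColor(im,cv2.COLOR_RGB2HSV)
q=W[(hsv[...,1]>120)&(abs(hsv[...,0].astype(int)-112)<14)&(np.hypot(W[...,0]-.515,W[...,1]+.25)<.1)]; print("blue",len(q),np.percentile(q,[3,50,97],axis=0).round(3).tolist() if len(q) else 0)
q=W[masks(im)["yellow"]&(W[...,2]>.1)]; print("yellow",len(q),np.percentile(q,[3,50,97],axis=0).round(3).tolist() if len(q) else 0)
E
```

```text
26.15 [ 0.50115444 -0.25460982  0.25135312] [ 3.13949680e+00  2.79712303e-04 -1.06359298e-01] 0.03830617219753448 24.952210374176502
blue 665 [[0.55, -0.275, 0.037], [0.575, -0.257, 0.067], [0.592, -0.241, 0.084]]
yellow 1984 [[0.499, -0.272, 0.231], [0.503, -0.256, 0.27], [0.506, -0.237, 0.29]]
```

Blue leans inside the can against the hinge-side wall, with its ring at most 84 mm high. Dropping yellow now.

>>> send_rows([
  [0,0,0.002,-0.045,0],
  [0,0,0,-0.045,0],
  [0,0,0,-0.045,0],
  [0,0,0,-0.03,0],
  [0,0,0,0,0],
])

```text
time: 26.7
tool_pos: [0.499, -0.2439, 0.0833]
tool_rot: [-3.137, 0.008, -0.099]
contact_force: [0.1, 0.6, 0.1]
opening: 0.0394
grip_force: 24.9
```

>>> send_rows([
  [0.6,0,0,0,0],
  [0.6,0,0,0,0],
  [0.6,0,0,0,0],
  [0.6,0,0,0.05,0],
  [0.6,0,0,0.05,0],
])

```text
time: 27.2
tool_pos: [0.501, -0.2463, 0.1889]
tool_rot: [-3.141, 0.001, -0.1]
contact_force: [0.8, -0.8, 0.3]
opening: 0.0551
grip_force: 0.0
```

>>> send_rows([
  [0.6,0,0,0.05,0],
  [0.6,0,0,0.05,0],
  [0.65,0.003,0.048,0.01,0.01],
  [0.65,0.003,0.048,0,0.01],
  [0.65,0.003,0.048,0,0.01],
])

```text
time: 27.7
tool_pos: [0.5105, -0.1013, 0.2995]
tool_rot: [3.141, -0.004, -0.071]
contact_force: [0.6, 0.2, -0.8]
opening: 0.0595
grip_force: 0.0
```

>>> send_rows([
  [0.65,0.003,0.049,0,0.01],
  [0.65,0.003,0.049,0,0.01],
  [0.65,0.003,0.049,0,0.01],
  [0.65,0.003,0.049,0,0.01],
  [0.65,0.003,0.049,0,0.01],
])

```text
time: 28.2
tool_pos: [0.5253, 0.1445, 0.2991]
tool_rot: [-3.141, -0.003, -0.02]
contact_force: [1.2, -0.6, -0.3]
opening: 0.0594
grip_force: 0.0
```

>>> send_rows([
  [0.65,0.003,0.049,0,0.01],
  [0.65,0.003,0.049,0,0.01],
  [0.65,0.003,0.049,0,0.01],
  [0.65,0,0.049,0,0.01],
  [0.65,0,0.049,0,0.01],
])

```text
time: 28.7
tool_pos: [0.5341, 0.3895, 0.2991]
tool_rot: [-3.14, -0.003, 0.03]
contact_force: [1.3, -1.0, -0.1]
opening: 0.0598
grip_force: 0.0
```

```bash
python3 - <<'E'
from m import *
s=observe(); print(s["time"],s["tool_pos"],s["tool_rot"],s["opening"])
im,d,W=pts("wrist"); m=masks(im)
for k in ("yellow","green"):
    q=W[m[k]&(W[...,2]>.15)]
    if len(q)>5: print(k,len(q),np.percentile(q,[3,50,97],axis=0).round(4).tolist())
E
```

```text
28.7 [0.53411598 0.38948127 0.29909782] [-3.14046015e+00 -2.53599458e-03  3.01740184e-02] 0.05984844777303884
green 168 [[0.5308, 0.3718, 0.1842], [0.5353, 0.3927, 0.2087], [0.5367, 0.4047, 0.217]]
```

>>> send_rows([
  [0.65,-0.001,-0.001,-0.04,-0.008],
  [0.65,0,0,-0.04,0],
  [0.65,0,0,-0.032,0],
  [0.65,0,0,-0.01,0],
  [0.65,0,0,0,0],
])

```text
time: 29.25
tool_pos: [0.5332, 0.3862, 0.1752]
tool_rot: [3.141, 0.001, 0.022]
contact_force: [0.3, 0.2, 0.1]
opening: 0.0597
grip_force: 0.0
```

>>> send_rows([
  [0,0,0,0,0],
  [0,0,0,0,0],
  [0,0,0,0,0],
  [0,0,0,0,0],
  [0,0,0,0,0],
], grip_force=25)

```text
time: 29.75
tool_pos: [0.5341, 0.387, 0.1768]
tool_rot: [-3.14, -0.003, 0.022]
contact_force: [0.1, 1.5, 6.8]
opening: 0.0389
grip_force: 25.0
```

>>> send_rows([
  [0,0,0,0.005,0],
  [0,0,0,0.005,0],
  [0,0,0,0.005,0],
  [0,0,0,0,0],
])

```text
time: 30.15
tool_pos: [0.5337, 0.3865, 0.1911]
tool_rot: [-3.141, -0.001, 0.022]
contact_force: [0.1, 0.8, -1.3]
opening: 0.0381
grip_force: 25.0
```

>>> send_rows([
  [0,-0.012,0,0,0],
  [0,-0.013,0,0,0],
  [0,-0.013,0,0,0],
  [0,-0.012,0,0,0],
  [0,0,0,0,0],
])

```text
time: 30.65
tool_pos: [0.4821, 0.3865, 0.1904]
tool_rot: [3.141, 0.001, 0.023]
contact_force: [-0.8, -0.4, -1.3]
opening: 0.0385
grip_force: 25.0
```

>>> send_rows([
  [0,-0.01,0,0.03,0],
  [0,0,0,0.03,0],
  [0,0.002,-0.046,0,-0.009],
  [0,0.002,-0.046,0,-0.009],
  [0,0.002,-0.046,0,-0.009],
])

```text
time: 31.15
tool_pos: [0.4798, 0.247, 0.2503]
tool_rot: [3.141, -0.001, -0.005]
contact_force: [0.7, -0.4, -1.2]
opening: 0.0385
grip_force: 25.0
```

>>> send_rows([
  [0,0.002,-0.046,0,-0.009],
  [0,0.002,-0.046,0,-0.009],
  [0,0.002,-0.046,0,-0.009],
  [0,0.002,-0.046,0,-0.009],
  [0,0.002,-0.046,0,-0.009],
])

```text
time: 31.65
tool_pos: [0.4897, 0.0162, 0.2505]
tool_rot: [3.141, -0.001, -0.051]
contact_force: [0.7, 0.6, -1.1]
opening: 0.039
grip_force: 25.0
```

>>> send_rows([
  [0,0.003,-0.046,0,-0.009],
  [0,0.003,-0.046,0,-0.009],
  [0,0.003,-0.045,0,-0.009],
  [0,0.002,-0.045,0,-0.009],
  [0,0.002,-0.045,0,-0.009],
])

```text
time: 32.15
tool_pos: [0.5025, -0.2111, 0.2503]
tool_rot: [3.141, -0.0, -0.096]
contact_force: [1.3, 1.3, -0.8]
opening: 0.0385
grip_force: 25.0
```

>>> send_rows([
  [0,0.002,-0.04,0,0],
  [0,0,0,0,0],
  [0,0,0,0,0],
])

```text
time: 32.45
tool_pos: [0.5042, -0.2496, 0.2497]
tool_rot: [-3.141, 0.001, -0.097]
contact_force: [0.0, 0.2, -1.8]
opening: 0.0387
grip_force: 25.0
```

```bash
cat >> m.py <<'E'
def loose(im,W):
    hsv=cv2.cvtColor(im,cv2.COLOR_RGB2HSV).astype(int); c=np.hypot(W[...,0]-.515,W[...,1]+.25)<.1
    for k,(a,b) in dict(blue=(98,126),yellow=(19,34),green=(50,92),orange=(5,17)).items():
        q=W[(hsv[...,1]>120)&(hsv[...,0]>=a)&(hsv[...,0]<=b)&c]
        if len(q)>8: print(k,len(q),np.percentile(q,[3,50,97],axis=0).round(3).tolist())
E
python3 - <<'E'
from m import *
s=observe(); print(s["time"],s["tool_pos"],s["tool_rot"],s["opening"],s["grip_force"])
im,d,W=pts("wrist"); cv2.imwrite("pics/w6.png",im[...,::-1]); loose(im,W)
E
```

```text
32.45 [ 0.50422124 -0.24959013  0.24971727] [-3.14101728e+00  7.81763540e-04 -9.73646276e-02] 0.03870496907609633 25.002012625336647
blue 411 [[0.558, -0.276, 0.048], [0.584, -0.257, 0.076], [0.592, -0.24, 0.082]]
yellow 3415 [[0.521, -0.298, 0.044], [0.527, -0.264, 0.361], [0.572, -0.226, 0.365]]
green 1799 [[0.501, -0.267, 0.231], [0.506, -0.249, 0.265], [0.508, -0.232, 0.288]]
orange 21 [[0.544, -0.213, 0.341], [0.544, -0.21, 0.342], [0.545, -0.207, 0.343]]
```

View pics/w6.png

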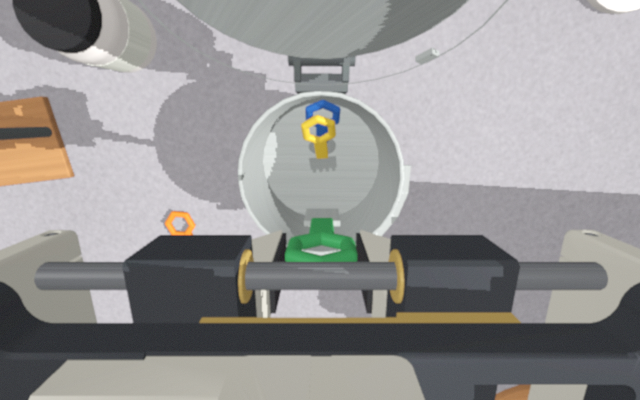

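Blue (323,110) and yellow (318,130) lean against the far wall inside; green is held. I'll drop green a little nearer the front.

>>> send_rows([
  [0,-0.015,0.002,-0.045,0],
  [0,0,0,-0.045,0],
  [0,0,0,-0.045,0],
  [0,0,0,-0.03,0],
  [0,0,0,0,0],
])

```text
time: 33.0
tool_pos: [0.4872, -0.2435, 0.0817]
tool_rot: [-3.137, 0.007, -0.093]
contact_force: [0.2, 0.1, -0.0]
opening: 0.0389
grip_force: 25.0
```

>>> send_rows([
  [0.6,0,0,0,0],
  [0.6,0,0,0,0],
  [0.6,0,0,0,0],
  [0.6,0,0,0.05,0],
  [0.6,0,0,0.05,0],
])

```text
time: 33.5
tool_pos: [0.489, -0.2462, 0.1869]
tool_rot: [-3.141, 0.001, -0.095]
contact_force: [0.4, -0.7, 0.9]
opening: 0.0549
grip_force: 0.0
```

>>> send_rows([
  [0.6,0,0,0.05,0],
  [0.6,0,0,0.045,0],
  [0.7,-0.03,0.035,0,0.01],
  [0.7,-0.03,0.035,0,0.01],
  [0.7,-0.03,0.035,0,0.01],
])

```text
time: 34.0
tool_pos: [0.3985, -0.1406, 0.2817]
tool_rot: [3.14, -0.003, -0.065]
contact_force: [-0.1, 0.1, 0.2]
opening: 0.0641
grip_force: 0.0
```

>>> send_rows([
  [0.7,-0.02,0.04,0,0.01],
  [0.7,-0.02,0.04,0,0.01],
  [0.7,0,0,0,0],
  [0.7,0,0,0,0],
])

```text
time: 34.4
tool_pos: [0.3596, -0.0612, 0.2818]
tool_rot: [3.14, -0.004, -0.043]
contact_force: [0.6, -0.8, 0.8]
opening: 0.0645
grip_force: 0.0
```

```bash
python3 - <<'E'
from m import *
s=observe(); print(s["time"],s["tool_pos"],s["tool_rot"],s["opening"],s["grip_force"])
im,d,W=pts("wrist"); cv2.imwrite("pics/w7.png",im[...,::-1]); loose(im,W)
m=masks(im)["orange"]&(W[...,2]<.02)&(abs(W[...,0]-.44)<.1)&(abs(W[...,1]+.03)<.1)
q=W[m]; c=q[:,:2].mean(0); print(len(q),q.mean(0),cv2.minAreaRect(q[:,:2].astype(np.float32)),np.percentile(q,[2,98],axis=0))
E
```

```text
34.4 [ 0.35958166 -0.06119519  0.28180761] [ 3.13991101 -0.00383733 -0.04340221] 0.06448953345895019 0.0
blue 33 [[0.556, -0.261, 0.045], [0.558, -0.256, 0.048], [0.56, -0.251, 0.05]]
yellow 233 [[0.541, -0.263, 0.046], [0.549, -0.253, 0.052], [0.556, -0.232, 0.061]]
green 707 [[0.512, -0.267, 0.032], [0.536, -0.248, 0.052], [0.553, -0.233, 0.069]]
277 [ 0.43982197 -0.03362702  0.00842252] ((0.4326619505882263, -0.036987919360399246), (0.06713990122079849, 0.037315454334020615), 20.044368743896484) [[ 0.40166193 -0.05187735  0.00637043]
 [ 0.46349398 -0.01370362  0.0104949 ]]
```

View pics/w7.png

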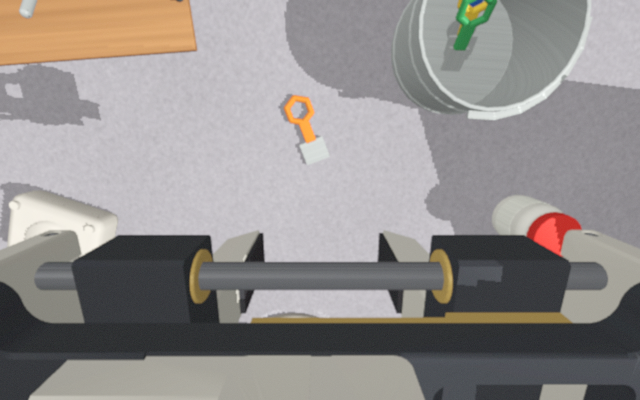

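Green, yellow and blue are all in the can. Orange now lies at neck ≈(.415,-.0435), axis yaw ≈0.35, so it was knocked since the first look. I'll approach it.

>>> send_rows([
  [0.6,0.019,0.006,-0.03,0.13],
  [0.6,0.019,0.006,-0.04,0.13],
  [0.6,0.0175,0.0055,-0.04,0.13],
  [0.6,0,0,-0.04,0],
  [0.6,0,0,-0.04,0],
])

```text
time: 34.95
tool_pos: [0.4161, -0.0451, 0.0886]
tool_rot: [3.141, -0.001, 0.344]
contact_force: [0.2, -0.8, -0.5]
opening: 0.0551
grip_force: 0.0
```

>>> send_rows([
  [0.6,0,0,-0.03,0],
  [0.6,0,0,0,0],
  [0.6,0,0,0,0],
])

```text
time: 35.25
tool_pos: [0.4156, -0.0449, 0.0605]
tool_rot: [-3.141, 0.0, 0.344]
contact_force: [0.0, 0.1, 1.1]
opening: 0.055
grip_force: 0.0
```

```bash
python3 - <<'E'
from m import *
s=observe(); print(s["time"],s["tool_pos"],s["tool_rot"],s["opening"],s["contact_force"])
im,d,W=pts("wrist"); cv2.imwrite("pics/w8.png",im[...,::-1])
m=masks(im)["orange"]&(W[...,2]<.03)&(abs(W[...,0]-.44)<.1)&(abs(W[...,1]+.03)<.1)
q=W[m]; print(len(q),q.mean(0),cv2.minAreaRect(q[:,:2].astype(np.float32)))
E
```

```text
35.25 [ 0.41561278 -0.04492665  0.06053365] [-3.14149377e+00  4.03479710e-04  3.43603356e-01] 0.055031445419062526 [0.02642653 0.10996373 1.13216035]
638 [ 0.44242035 -0.03178548  0.00788883] ((0.4330482482910156, -0.03714679926633835), (0.06782372295856476, 0.038273610174655914), 20.890405654907227)
```

View pics/w8.png

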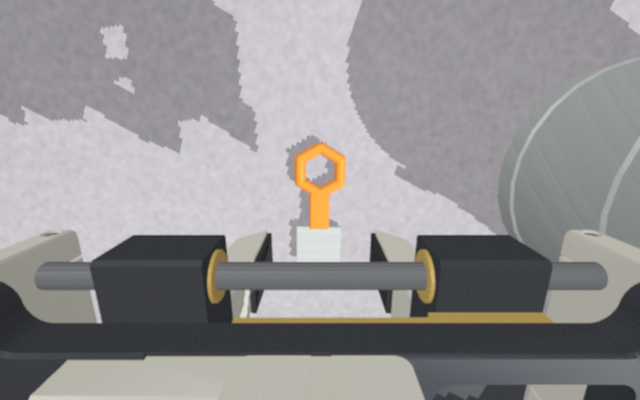

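The scraper is centred between the fingers, neck at (320,210). I'll go down and grip the neck.

>>> send_rows([
  [0.6,0,0.001,-0.03,0.01],
  [0.6,0,0,-0.015,0],
  [0.6,0,0,-0.006,0],
  [0.6,0,0,0,0],
])

```text
time: 35.7
tool_pos: [0.4157, -0.0434, 0.01]
tool_rot: [3.141, -0.001, 0.355]
contact_force: [-0.3, -0.2, -0.0]
opening: 0.0554
grip_force: 0.0
```

>>> send_rows([
  [0.6,0,0,-0.003,0],
  [0.6,0,0,0,0],
])

```text
time: 35.9
tool_pos: [0.4156, -0.0433, 0.007]
tool_rot: [3.14, -0.001, 0.355]
contact_force: [-0.2, 0.1, -0.5]
opening: 0.0551
grip_force: 0.0
```

>>> send_rows([
  [0.6,0,0,-0.004,0],
  [0.6,0,0,0,0],
  [0,0,0,0,0],
  [0,0,0,0,0],
  [0,0,0,0,0],
], grip_force=30)

```text
time: 36.4
tool_pos: [0.4149, -0.0431, 0.0023]
tool_rot: [3.141, 0.0, 0.355]
contact_force: [0.5, -0.1, -0.4]
opening: 0.0357
grip_force: 0.0
```

>>> send_rows([
  [0,0,0,0,0],
  [0,0,0,0,0],
  [0,0,0,0,0],
  [0,0,0,0,0],
])

```text
time: 36.8
tool_pos: [0.4149, -0.0431, 0.0023]
tool_rot: [3.141, 0.0, 0.355]
contact_force: [-0.4, 0.3, 0.3]
opening: 0.0039
grip_force: 0.0
```

>>> send_rows([
  [0,0,0,0.01,0],
  [0,0,0,0.03,0],
  [0,0,0,0,0],
])

```text
time: 37.1
tool_pos: [0.417, -0.0436, 0.0452]
tool_rot: [3.138, -0.005, 0.355]
contact_force: [-0.4, -0.7, -0.3]
opening: 0.0003
grip_force: 0.0
```

The fingers closed on nothing. Looking again to see whether the scraper was knocked.

>>> send_rows([
  [0.6,-0.02,0,0.05,0],
  [0.6,-0.02,0,0.045,0],
  [0.6,0,0,0.045,0],
  [0.6,0,0,0,0],
  [0.6,0,0,0,0],
])

```text
time: 37.6
tool_pos: [0.3766, -0.0432, 0.1794]
tool_rot: [3.14, -0.002, 0.355]
contact_force: [0.2, -0.0, -0.3]
opening: 0.0355
grip_force: 0.0
```

```bash
cat >> m.py <<'E'
def orange():
    im,d,W=pts("wrist"); s=observe(); print(s["time"],s["tool_pos"],s["tool_rot"][2],s["opening"])
    m=masks(im)["orange"]&(W[...,2]<.03)&(abs(W[...,0]-.44)<.15)&(abs(W[...,1]+.03)<.12)
    q=W[m]; (c,(w,h),a)=cv2.minAreaRect(q[:,:2].astype(np.float32)); yaw=np.radians(a if w>h else a+90)
    ax=np.array([np.cos(yaw),np.sin(yaw)]); t=(q[:,:2]-c)@ax; wd=lambda k:np.ptp(((q[:,:2]-c)@[-ax[1],ax[0]])[k])
    print(len(q),c,(w,h),"width at +end",wd(t>.01),"-end",wd(t<-.01),"z",np.percentile(q[:,2],[5,95]))
    if wd(t>.01)<wd(t<-.01): ax=-ax
    print("axis yaw",np.arctan2(ax[1],ax[0]),"neck",c-.019*ax); return im
E
python3 -c "
from m import *
im=orange(); cv2.imwrite('pics/w9.png',im[...,::-1])"
```

```text
37.65 [ 0.37584925 -0.04290315  0.17828843] 0.35481630614537485 0.040072033444885614
399 (0.43273013830184937, -0.03730443865060806) (0.06632369011640549, 0.03724974766373634) width at +end 0.03712508986597282 -end 0.013919797820216115 z [0.00639001 0.00979885]
axis yaw 0.3621564190000687 neck [ 0.41496257 -0.04403598]
```

The scraper has not moved, so the fingers closed above it; the real pads must end short of the TCP. I'll go down again in small steps while watching the force.

>>> send_rows([
  [0.5,0.02,0,-0.04,0.004],
  [0.5,0.019,-0.001,-0.045,0.004],
  [0.5,0,0,-0.045,0],
  [0.5,0,0,-0.04,0],
  [0.5,0,0,0,0],
])

```text
time: 38.15
tool_pos: [0.4101, -0.0425, 0.0034]
tool_rot: [-3.133, 0.011, 0.363]
contact_force: [0.1, 0.5, 0.4]
opening: 0.0458
grip_force: 0.0
```

>>> send_rows([
  [0.5,0,0,-0.004,0],
  [0.5,0,0,0,0],
  [0.5,0,0,0,0],
])

```text
time: 38.45
tool_pos: [0.4165, -0.0444, 0.0063]
tool_rot: [3.139, -0.003, 0.363]
contact_force: [-0.2, -0.0, 0.0]
opening: 0.046
grip_force: 0.0
```

>>> send_rows([
  [0.5,0,0,-0.002,0],
  [0.5,0,0,0,0],
  [0.5,0,0,0,0],
])

```text
time: 38.75
tool_pos: [0.4156, -0.0441, 0.0032]
tool_rot: [3.141, -0.001, 0.363]
contact_force: [0.4, -0.2, 0.7]
opening: 0.0459
grip_force: 0.0
```

>>> send_rows([
  [0.5,0,0,-0.003,0],
  [0.5,0,0,0,0],
  [0.5,0,0,0,0],
])

```text
time: 39.05
tool_pos: [0.4152, -0.0441, -0.0004]
tool_rot: [-3.141, 0.0, 0.363]
contact_force: [-0.1, 0.4, 0.2]
opening: 0.0458
grip_force: 0.0
```

>>> send_rows([
  [0.5,0,0,-0.002,0],
  [0.5,0,0,0,0],
  [0.5,0,0,0,0],
])

```text
time: 39.35
tool_pos: [0.4153, -0.044, -0.0024]
tool_rot: [-3.142, 0.0, 0.363]
contact_force: [0.1, 0.2, 0.2]
opening: 0.0458
grip_force: 0.0
```

```bash
python3 - <<'E'
from h import *
s=observe();print(s["tool_pos"],s["tool_rot"],s["contact_force"])
im,d,W=pts("wrist"); cv2.imwrite("pics/w10.png",cv2.resize(im[150:330,200:440,::-1],None,fx=3,fy=3))
E
```

```text
[ 0.41525265 -0.04404322 -0.00242143] [-3.14152197e+00  2.45335843e-04  3.62834169e-01] [0.09102437 0.20185386 0.22131135]
```

View pics/w10.png

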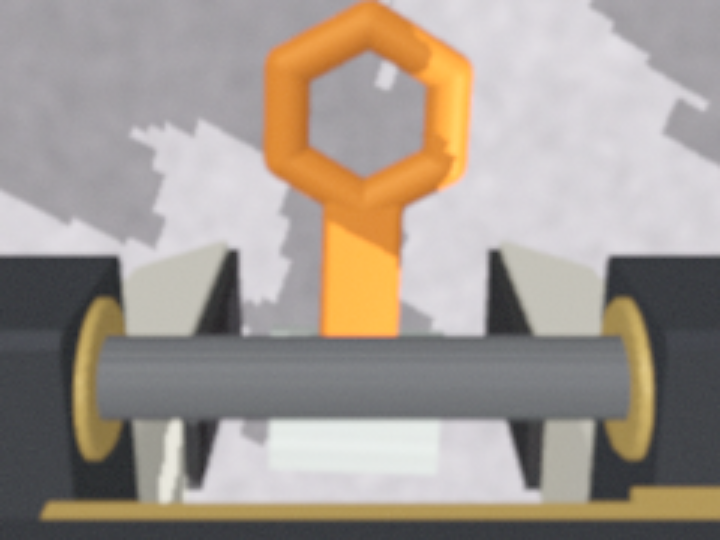

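The last picture shows the fingers straddling the neck at (360,270) without reaching the bench. I'll lower them a little more and close.

>>> send_rows([
  [0.5,0,0,-0.002,0],
  [0.5,0,0,0,0],
  [0.5,0,0,0,0],
])

```text
time: 39.7
tool_pos: [0.4153, -0.044, -0.0044]
tool_rot: [-3.142, 0.0, 0.363]
contact_force: [0.4, -0.5, -0.1]
opening: 0.046
grip_force: 0.0
```

>>> send_rows([
  [0.5,0,0,-0.002,0],
  [0.5,0,0,0,0],
  [0.5,0,0,0,0],
])

```text
time: 40.0
tool_pos: [0.4153, -0.044, -0.0064]
tool_rot: [-3.142, 0.0, 0.363]
contact_force: [-0.2, -0.9, 0.2]
opening: 0.0461
grip_force: 0.0
```

>>> send_rows([
  [0,0,0,0,0],
  [0,0,0,0,0],
  [0,0,0,0,0],
  [0,0,0,0,0],
  [0,0,0,0,0],
], grip_force=20)

```text
time: 40.5
tool_pos: [0.4153, -0.0441, -0.0063]
tool_rot: [3.141, -0.0, 0.363]
contact_force: [-0.1, -0.2, 0.4]
opening: 0.0104
grip_force: 0.0
```

>>> send_rows([
  [0.5,0,0,0,0],
  [0.5,0,0,0,0],
  [0.5,0,0,0,0],
  [0.5,0,0,0,0],
  [0.5,0,0,0,0],
])

```text
time: 41.0
tool_pos: [0.4153, -0.0441, -0.0063]
tool_rot: [3.141, -0.0, 0.363]
contact_force: [-0.0, -0.2, 0.2]
opening: 0.0442
grip_force: 0.0
```

>>> send_rows([
  [0.5,0,0,-0.002,0],
  [0.5,0,0,0,0],
  [0.5,0,0,0,0],
])

```text
time: 41.3
tool_pos: [0.4152, -0.044, -0.0084]
tool_rot: [-3.142, 0.0, 0.363]
contact_force: [-0.9, -0.3, -0.7]
opening: 0.0458
grip_force: 0.0
```

>>> send_rows([
  [0.5,0,0,-0.002,0],
  [0.5,0,0,0,0],
  [0.5,0,0,0,0],
])

```text
time: 41.6
tool_pos: [0.4153, -0.0441, -0.0104]
tool_rot: [3.142, 0.0, 0.363]
contact_force: [1.3, 0.7, 0.5]
opening: 0.0457
grip_force: 0.0
```

>>> send_rows([
  [0,0,0,0,0],
  [0,0,0,0,0],
  [0,0,0,0,0],
  [0,0,0,0,0],
  [0,0,0,0,0],
])

```text
time: 42.1
tool_pos: [0.4153, -0.0441, -0.0103]
tool_rot: [3.141, -0.0, 0.363]
contact_force: [-0.3, 0.5, 0.0]
opening: 0.0104
grip_force: 0.0
```

>>> send_rows([
  [0.5,0,0,0,0],
  [0.5,0,0,0,0],
  [0.5,0,0,0,0],
  [0.5,0,0,0,0],
  [0.5,0,0,0,0],
])

```text
time: 42.6
tool_pos: [0.4153, -0.0441, -0.0103]
tool_rot: [3.142, 0.0, 0.363]
contact_force: [0.1, -0.2, -0.5]
opening: 0.0441
grip_force: 0.0
```

>>> send_rows([
  [0.5,0,0,-0.002,0],
  [0.5,0,0,0,0],
  [0.5,0,0,0,0],
])

```text
time: 42.9
tool_pos: [0.4153, -0.0441, -0.0124]
tool_rot: [-3.142, 0.0, 0.363]
contact_force: [-0.3, -0.4, -0.1]
opening: 0.0462
grip_force: 0.0
```

>>> send_rows([
  [0.5,0,0,-0.0015,0],
  [0.5,0,0,0,0],
  [0.5,0,0,0,0],
])

```text
time: 43.2
tool_pos: [0.4153, -0.0441, -0.0139]
tool_rot: [3.142, 0.0, 0.363]
contact_force: [0.5, 1.0, 0.5]
opening: 0.0459
grip_force: 0.0
```

>>> send_rows([
  [0,0,0,0,0],
  [0,0,0,0,0],
  [0,0,0,0,0],
  [0,0,0,0,0],
  [0,0,0,0,0],
])

```text
time: 43.7
tool_pos: [0.4153, -0.0441, -0.0138]
tool_rot: [3.142, 0.0, 0.363]
contact_force: [-0.4, -0.3, 1.3]
opening: 0.0145
grip_force: 20.0
```

Gripped: opening 14.5 mm at 20 N. I'll tighten and lift.

>>> send_rows([
  [0,0,0,0,0],
  [0,0,0,0,0],
  [0,0,0,0.01,0],
  [0,0,0,0.02,0],
  [0,0,0,0,0],
], grip_force=35)

```text
time: 44.2
tool_pos: [0.4168, -0.0445, 0.0182]
tool_rot: [3.139, -0.003, 0.363]
contact_force: [-0.4, -0.5, -1.0]
opening: 0.0139
grip_force: 35.0
```

>>> send_rows([
  [0,0,0,0.045,0],
  [0,0,0,0.045,0.1],
  [0,0,0,0.045,0.14],
  [0,0,0,0.045,0.14],
  [0,0,0,0,0.14],
])

```text
time: 44.7
tool_pos: [0.4184, -0.0449, 0.2016]
tool_rot: [3.131, -0.004, 0.889]
contact_force: [0.8, -0.3, -1.6]
opening: 0.0136
grip_force: 35.0
```

```bash
python3 - <<'E'
from m import *
s=observe(); print(s["time"],s["tool_pos"],s["tool_rot"],s["opening"],s["grip_force"])
im,d,W=pts("wrist"); cv2.imwrite("pics/w11.png",im[...,::-1])
q=W[masks(im)["orange"]&(W[...,2]>.04)&(np.hypot(W[...,0]-.415,W[...,1]+.044)<.1)]; print(len(q),np.percentile(q,[3,50,97],axis=0).round(3).tolist() if len(q) else 0)
im,d,W=pts("scene"); q=W[masks(im)["orange"]&(W[...,2]>.04)&(np.hypot(W[...,0]-.415,W[...,1]+.044)<.1)]; print(len(q),np.percentile(q,[3,50,97],axis=0).round(3).tolist() if len(q) else 0)
E
```

```text
44.7 [ 0.41837036 -0.04488027  0.20163496] [ 3.13095867 -0.00439658  0.88874807] 0.013612334679411342 34.95813488960266
2921 [[0.417, -0.046, 0.221], [0.434, -0.023, 0.224], [0.457, -0.001, 0.225]]
108 [[0.414, -0.04, 0.218], [0.437, -0.021, 0.222], [0.458, -0.001, 0.224]]
```

Orange is held level at the pads. Moving it over the front of the can with its axis along the hinge direction.

>>> send_rows([
  [0,0.011,-0.04,0,0.14],
  [0,0.011,-0.04,0,0.14],
  [0,0.011,-0.04,0,0.14],
  [0,0.012,-0.04,0,0.14],
  [0,0.012,-0.041,0,0.02],
])

```text
time: 45.3
tool_pos: [0.4717, -0.2458, 0.1944]
tool_rot: [-3.139, -0.002, 1.461]
contact_force: [1.0, 0.3, -0.4]
opening: 0.0136
grip_force: 35.0
```

>>> send_rows([
  [0,0,0,0,0],
  [0,0,0,0,0],
])

```text
time: 45.5
tool_pos: [0.4713, -0.2447, 0.1941]
tool_rot: [-3.138, -0.002, 1.457]
contact_force: [-0.4, 0.8, -0.9]
opening: 0.0138
grip_force: 35.0
```

```bash
python3 - <<'E'
from m import *
s=observe(); print(s["time"],s["tool_pos"],s["tool_rot"],s["opening"],s["grip_force"])
im,d,W=pts("wrist"); loose(im,W)
im,d,W=pts("top"); loose(im,W)
E
```

```text
45.5 [ 0.47129003 -0.24467743  0.1941231 ] [-3.13808378e+00 -2.31313413e-03  1.45658894e+00] 0.013816242092928184 34.95886266231537
blue 511 [[0.557, -0.276, 0.047], [0.583, -0.257, 0.073], [0.592, -0.24, 0.079]]
yellow 3168 [[0.438, -0.263, 0.05], [0.487, -0.224, 0.306], [0.572, -0.21, 0.309]]
green 837 [[0.518, -0.267, 0.037], [0.541, -0.249, 0.057], [0.562, -0.234, 0.073]]
orange 3103 [[0.457, -0.244, 0.213], [0.474, -0.214, 0.216], [0.494, -0.194, 0.218]]
orange 10 [[0.486, -0.223, 0.212], [0.489, -0.219, 0.217], [0.492, -0.215, 0.222]]
```

>>> send_rows([
  [0,0.006,0,-0.04,0],
  [0,0,0,-0.04,0],
  [0,0,0,-0.03,0],
  [0,0,0,-0.009,0],
  [0,0,0,0,0],
])

```text
time: 46.1
tool_pos: [0.4777, -0.2434, 0.0766]
tool_rot: [-3.139, -0.001, 1.462]
contact_force: [-0.5, -0.0, -0.6]
opening: 0.0138
grip_force: 35.0
```

>>> send_rows([
  [0.3,0,0,0,0],
  [0.3,0,0,0,0],
  [0.3,0,0,0,0],
  [0.3,0,0,0.03,0],
  [0.3,0,0,0.05,0],
])

```text
time: 46.6
tool_pos: [0.4767, -0.2437, 0.1562]
tool_rot: [-3.136, -0.003, 1.461]
contact_force: [0.9, -0.0, 0.8]
opening: 0.0272
grip_force: 0.0
```

>>> send_rows([
  [0.3,0,0,0.05,0],
  [0.3,0,0,0.04,0],
  [0,-0.04,0,0,-0.14],
  [0,-0.03,0,0,-0.14],
  [0,0,0,0,-0.14],
])

```text
time: 47.1
tool_pos: [0.4057, -0.2445, 0.2487]
tool_rot: [3.14, 0.001, 1.034]
contact_force: [-0.7, 0.4, 0.2]
opening: 0.008
grip_force: 0.0
```

>>> send_rows([
  [0,0,0,0,-0.14],
  [0,0,0,0,-0.14],
  [0,0,0,0,-0.14],
  [0,0,0,0,-0.14],
  [0,0,0,0,-0.14],
])

```text
time: 47.6
tool_pos: [0.4083, -0.2448, 0.2481]
tool_rot: [3.14, -0.001, 0.336]
contact_force: [0.0, 0.3, -0.3]
opening: 0.0005
grip_force: 0.0
```

>>> send_rows([
  [0,0,0,0,-0.14],
  [0,0,0,0,-0.14],
  [0,0,0,0.05,-0.14],
  [0,0,0,0.04,-0.02],
  [0,0,0,0,0],
])

```text
time: 48.1
tool_pos: [0.4098, -0.246, 0.3435]
tool_rot: [3.135, -0.01, -0.099]
contact_force: [0.3, 0.2, 0.0]
opening: 0.0005
grip_force: 0.0
```

```bash
python3 - <<'E'
from m import *
s=observe(); print(s["time"],s["tool_pos"],s["tool_rot"],s["opening"],s["grip_force"])
im,d,W=pts("wrist"); cv2.imwrite("pics/w12.png",im[...,::-1]); loose(im,W)
x,y,z=W[...,0],W[...,1],W[...,2]; r=np.hypot(x-.515,y+.25); print("max z inside",np.nanpercentile(z[r<.072],[90,99]))
E
```

```text
48.1 [ 0.40983052 -0.24602949  0.34350952] [ 3.13465375 -0.01007862 -0.09896588] 0.0004894034039222828 0.0
blue 287 [[0.565, -0.277, 0.05], [0.584, -0.26, 0.073], [0.591, -0.241, 0.078]]
yellow 2611 [[0.428, -0.275, 0.051], [0.431, -0.25, 0.457], [0.57, -0.203, 0.459]]
green 475 [[0.513, -0.268, 0.034], [0.541, -0.25, 0.056], [0.562, -0.234, 0.073]]
orange 443 [[0.459, -0.259, 0.012], [0.476, -0.226, 0.014], [0.493, -0.198, 0.015]]
max z inside [0.45149194 0.45471508]
```

All four scrapers are inside the can; orange lies on the floor. Next I'll go over the lid, come down behind it and pull it forward.

>>> send_rows([
  [0,0,0,0.03,0],
  [0,0.045,0,0,0],
  [0,0.045,0.001,0,0],
  [0,0.045,0.001,0,0],
  [0,0.045,0.001,0,0],
])

```text
time: 48.65
tool_pos: [0.5895, -0.2414, 0.3664]
tool_rot: [-3.141, 0.001, -0.098]
contact_force: [0.6, -0.3, -0.1]
opening: 0.0003
grip_force: 0.0
```

>>> send_rows([
  [0,0.045,0.001,0,0],
  [0,0.045,0.002,0,0],
  [0,0.038,0.002,0,0],
  [0,0,0,0,0],
  [0,0,0,0,0],
])

```text
time: 49.15
tool_pos: [0.6966, -0.2396, 0.3659]
tool_rot: [-3.141, 0.003, -0.098]
contact_force: [-0.5, -0.4, -1.1]
opening: 0.0007
grip_force: 0.0
```

>>> send_rows([
  [0,0.012,0,0,0],
  [0,0.01,0,0,0],
  [0,0,0,0,0],
])

```text
time: 49.45
tool_pos: [0.7113, -0.2371, 0.3651]
tool_rot: [3.14, -0.007, -0.098]
contact_force: [0.3, 0.0, -0.5]
opening: 0.0003
grip_force: 0.0
```

```bash
python3 -c "
from m import *
s=observe();print(s['tool_pos'],s['tool_rot'],s['qpos'].round(3))
im,L,q=lid()
k=(abs(L[...,1])<.1)&(L[...,0]>.08)&(L[...,0]<.22)&(L[...,2]>.2)&(L[...,2]<.345)
p=L[k]; 
for a,b in ((.2,.22),(.26,.28),(.3,.32),(.32,.345)):
    t=p[(p[:,2]>a)&(p[:,2]<b)]
    print(a,len(t),np.percentile(t[:,0],[10,50,90]).round(3) if len(t) else 0)
"
```

```text
[ 0.71128896 -0.23714049  0.36509652] [ 3.13980731 -0.00733358 -0.09839699] [-4.240e-01  9.250e-01  4.300e-02  1.000e-03  2.166e+00  1.245e+00]
knob seen 407 [0.19  0.007 0.237]
0.2 207 [0.139 0.143 0.198]
0.26 350 [0.139 0.161 0.164]
0.3 525 [0.147 0.169 0.177]
0.32 720 [0.152 0.166 0.179]
```

>>> send_rows([
  [0,0,0,-0.02,0],
  [0,0,0,-0.018,0],
  [0,0.006,0,0,0],
  [0,0.006,0,0,0],
  [0,0,0,0,0],
])

```text
time: 50.0
tool_pos: [0.7235, -0.2373, 0.328]
tool_rot: [3.139, -0.009, -0.098]
contact_force: [-0.3, -0.3, 1.0]
opening: 0.0003
grip_force: 0.0
```

>>> send_rows([
  [0,0,0,-0.015,0],
  [0,0,0,-0.015,0],
  [0,0,0,-0.014,0],
  [0,0,0,0,0],
])

```text
time: 50.4
tool_pos: [0.7225, -0.237, 0.2816]
tool_rot: [3.141, -0.004, -0.099]
contact_force: [-0.3, 0.1, -0.8]
opening: 0.0008
grip_force: 0.0
```

>>> send_rows([
  [0,-0.01,0.001,0,0],
  [0,-0.01,0.001,0,0],
  [0,-0.01,0.001,0,0],
])

```text
time: 50.7
tool_pos: [0.6944, -0.2344, 0.2852]
tool_rot: [3.138, -0.013, -0.098]
contact_force: [3.7, -0.1, 2.9]
opening: 0.0005
grip_force: 2.0
```

>>> send_rows([
  [0,-0.01,0.001,0.001,0],
  [0,-0.01,0.001,0.001,0],
  [0,-0.01,0.001,0,0],
])

```text
time: 51.0
tool_pos: [0.6642, -0.2314, 0.2875]
tool_rot: [3.138, -0.013, -0.098]
contact_force: [2.3, -1.6, 2.3]
opening: 0.0003
grip_force: 1.6
```

```bash
python3 -c "
from m import *
theta()"
```

```text
knob seen 432 [0.167 0.007 0.251]
2045 theta 1.663 zmax 0.324912274756179 off 0.005707155898676312
```

>>> send_rows([
  [0,-0.0125,0.0012,0,0],
  [0,-0.0125,0.0012,0,0],
  [0,-0.0125,0.0012,0,0],
  [0,-0.0125,0.0012,0,0],
  [0,-0.0125,0.0012,0,0],
])

```text
time: 51.55
tool_pos: [0.6016, -0.2254, 0.2857]
tool_rot: [3.139, -0.01, -0.098]
contact_force: [3.4, 0.1, -1.6]
opening: 0.0006
grip_force: 1.4
```

>>> send_rows([
  [0,-0.0125,0.0012,0,0],
  [0,-0.0125,0.0012,0,0],
  [0,-0.0125,0.0012,0,0],
  [0,-0.0125,0.0012,0,0],
  [0,-0.01,0.001,0,0],
])

```text
time: 52.05
tool_pos: [0.5414, -0.2197, 0.286]
tool_rot: [3.139, -0.01, -0.098]
contact_force: [2.9, -1.3, 0.2]
opening: 0.0004
grip_force: 1.0
```

```bash
python3 -c "
from m import *
theta();s=observe();print(s['tool_pos'],s['contact_force'])"
```

```text
knob seen 381 [0.096 0.006 0.259]
3682 theta 1.035 zmax 0.30982949497469997 off 0.006000942176496695
[ 0.54023686 -0.21955885  0.2862684 ] [ 0.68378195 -0.68572737  1.29124733]
```

>>> send_rows([
  [0,-0.0155,0.0015,-0.0115,0],
  [0,-0.0155,0.0015,-0.0115,0],
  [0,-0.013,0.0013,-0.0145,0],
  [0,-0.0125,0.0012,-0.0145,0],
  [0,0,0,0,0],
])

```text
time: 52.6
tool_pos: [0.4834, -0.2136, 0.2321]
tool_rot: [3.141, -0.005, -0.099]
contact_force: [-0.2, 0.3, -0.3]
opening: 0.0006
grip_force: 0.0
```

```bash
python3 -c "
from m import *
theta();s=observe();print(s['tool_pos'],s['contact_force'])"
```

```text
knob seen 336 [0.051 0.007 0.243]
3452 theta 0.624 zmax 0.2545305725979416 off 0.0061427634934009745
[ 0.48461168 -0.2140259   0.23299449] [-0.13861246 -0.65949797 -0.09157742]
```

>>> send_rows([
  [0,-0.0095,0.001,-0.016,0],
  [0,-0.0095,0.001,-0.016,0],
  [0,-0.006,0.0006,-0.018,0],
  [0,-0.006,0.0006,-0.018,0],
  [0,0,0,0,0],
])

```text
time: 53.15
tool_pos: [0.4535, -0.2105, 0.1636]
tool_rot: [3.141, -0.005, -0.099]
contact_force: [-0.1, -0.1, 0.6]
opening: 0.0006
grip_force: 0.0
```

```bash
python3 -c "
from m import *
theta();s=observe();print(s['tool_pos'],s['contact_force'])"
```

```text
knob seen 314 [0.019 0.006 0.211]
2819 theta 0.238 zmax 0.1863028974961803 off 0.006414275517402863
[ 0.45434697 -0.21093879  0.1648143 ] [-0.05846198 -0.49106646  0.62890703]
```

>>> send_rows([
  [0,-0.0025,0,-0.013,0],
  [0,-0.0025,0,-0.012,0],
  [0,0,0,-0.006,0],
  [0,0,0,0,0],
])

```text
time: 53.6
tool_pos: [0.4495, -0.211, 0.1338]
tool_rot: [3.14, -0.007, -0.098]
contact_force: [-0.6, -0.8, 0.8]
opening: 0.0003
grip_force: 0.0
```

>>> send_rows([
  [0,0,0,-0.004,0],
  [0,0,0,0,0],
])

```text
time: 53.8
tool_pos: [0.4493, -0.2109, 0.1297]
tool_rot: [3.14, -0.007, -0.098]
contact_force: [-0.2, -0.3, 1.6]
opening: 0.0005
grip_force: 0.2
```

```bash
python3 -c "
from m import *
theta();s=observe();print(s['tool_pos'],s['contact_force'])"
```

```text
knob seen 306 [0.01  0.006 0.192]
2389 theta 0.062 zmax 0.1528867205037752 off 0.006710023490699292
[ 0.449173   -0.21089959  0.12970206] [ 1.01932206 -0.24460755  0.12326764]
```

>>> send_rows([
  [0,0,0,-0.004,0],
  [0,0,0,-0.003,0],
  [0,0,0,0,0],
])

```text
time: 54.15
tool_pos: [0.4486, -0.2107, 0.122]
tool_rot: [3.14, -0.006, -0.098]
contact_force: [-0.0, -0.2, -0.9]
opening: 0.0006
grip_force: 0.0
```

>>> send_rows([
  [0,0,0,-0.002,0],
  [0,0,0,0,0],
])

```text
time: 54.35
tool_pos: [0.4487, -0.2107, 0.1201]
tool_rot: [3.14, -0.006, -0.098]
contact_force: [0.2, 0.3, -0.1]
opening: 0.0004
grip_force: 0.0
```

>>> send_rows([
  [0,0,0,-0.002,0],
  [0,0,0,0,0],
])

```text
time: 54.55
tool_pos: [0.4487, -0.2107, 0.1182]
tool_rot: [3.14, -0.007, -0.098]
contact_force: [0.2, 0.2, -0.9]
opening: 0.0005
grip_force: 0.0
```

```bash
python3 -c "
from m import *
theta();s=observe();print(s['tool_pos'],s['contact_force'])"
```

```text
knob seen 310 [0.007 0.006 0.185]
1083 theta 0.002 zmax 0.14379709740445976 off 0.007882485559308249
[ 0.44874558 -0.21071823  0.11823759] [ 0.2982945  -0.80446588 -0.85412324]
```

>>> send_rows([
  [0,0,0,-0.002,0],
  [0,0,0,-0.001,0],
  [0,0,0,0,0],
])

```text
time: 54.9
tool_pos: [0.4488, -0.2108, 0.1161]
tool_rot: [3.14, -0.007, -0.098]
contact_force: [-2.1, 0.9, 7.9]
opening: 0.0004
grip_force: 3.7
```

>>> send_rows([
  [0,0,0,-0.002,0],
  [0,0,0,0,0],
])

```text
time: 55.1
tool_pos: [0.4489, -0.2109, 0.1152]
tool_rot: [3.139, -0.008, -0.098]
contact_force: [-4.7, 2.5, 18.0]
opening: 0.0007
grip_force: 8.8
```

The lid is down, pressed with 18 N at θ≈0. Now I'll screw it home: rise, turn to yaw 1.05 and pinch the knob.

>>> send_rows([
  [0,0,0,0.03,0],
  [0,0,0,0.045,0],
  [1,0,0,0.045,0.14],
  [1,0.011,-0.0065,0.01,0.14],
  [1,0.011,-0.0065,0,0.14],
])

```text
time: 55.6
tool_pos: [0.4721, -0.2245, 0.2463]
tool_rot: [3.135, -0.01, 0.328]
contact_force: [1.1, -0.8, 0.2]
opening: 0.0197
grip_force: 0.0
```

>>> send_rows([
  [1,0.011,-0.0065,0,0.14],
  [1,0.011,-0.0065,0,0.14],
  [1,0.011,-0.0065,0,0.14],
  [1,0.011,-0.0065,0,0.14],
  [1,0,0,0,0.14],
])

```text
time: 56.1
tool_pos: [0.5157, -0.2504, 0.2426]
tool_rot: [3.14, -0.007, 1.027]
contact_force: [-0.4, 0.2, 0.6]
opening: 0.0601
grip_force: 0.0
```

>>> send_rows([
  [1,0,0,0,0.03],
  [1,0,0,0,0],
  [1,0,0,0,0],
])

```text
time: 56.4
tool_pos: [0.5147, -0.2497, 0.2432]
tool_rot: [3.14, -0.007, 1.051]
contact_force: [1.0, -0.6, -0.2]
opening: 0.084
grip_force: 0.0
```

>>> send_rows([
  [1,0,0,-0.04,0],
  [1,0,0,-0.035,0],
  [1,0,0,-0.015,0],
  [1,0,0,0,0],
  [0,0,0,0,0],
], grip_force=40)

```text
time: 56.9
tool_pos: [0.5151, -0.2499, 0.154]
tool_rot: [3.139, -0.007, 1.051]
contact_force: [-0.2, -0.1, 0.8]
opening: 0.0877
grip_force: 0.0
```

>>> send_rows([
  [0,0,0,0,0],
  [0,0,0,0,0],
  [0,0,0,0,0],
  [0,0,0,0,0],
  [0,0,0,0,0],
])

```text
time: 57.4
tool_pos: [0.5148, -0.2498, 0.1536]
tool_rot: [3.14, -0.007, 1.052]
contact_force: [0.0, 0.2, -0.4]
opening: 0.0485
grip_force: 0.0
```

>>> send_rows([
  [0,0,0,0,0],
  [0,0,0,0,0],
  [0,0,0,0,0],
])

```text
time: 57.7
tool_pos: [0.5158, -0.2503, 0.1536]
tool_rot: [3.137, -0.007, 1.052]
contact_force: [4.4, -2.0, -1.7]
opening: 0.0412
grip_force: 40.0
```

>>> send_rows([
  [0,0,0,0,-0.14],
  [0,0,0,0,-0.14],
  [0,0,0,0,-0.14],
  [0,0,0,0,-0.14],
  [0,0,0,0,-0.14],
])

```text
time: 58.2
tool_pos: [0.5158, -0.2503, 0.1536]
tool_rot: [3.138, -0.008, 0.346]
contact_force: [5.0, -2.6, -1.5]
opening: 0.0413
grip_force: 40.0
```

>>> send_rows([
  [0,0,0,0,-0.14],
  [0,0,0,0,-0.14],
  [0,0,0,0,-0.14],
  [0,0,0,0,-0.14],
  [0,0,0,0,-0.14],
])

```text
time: 58.7
tool_pos: [0.5158, -0.2504, 0.1536]
tool_rot: [3.14, -0.009, -0.354]
contact_force: [4.4, -2.7, -1.8]
opening: 0.041
grip_force: 40.0
```

>>> send_rows([
  [0,0,0,0,-0.14],
  [0,0,0,0,-0.14],
  [0,0,0,0,-0.14],
  [0,0,0,0,-0.14],
  [0,0,0,0,0],
])

```text
time: 59.2
tool_pos: [0.5157, -0.2504, 0.1536]
tool_rot: [3.141, -0.009, -0.91]
contact_force: [4.0, -2.7, -2.2]
opening: 0.0412
grip_force: 40.0
```

```bash
python3 -c "
from h import *
s=observe();print(s['tool_pos'],s['tool_rot'],s['torque'],s['contact_force'])"
```

```text
[ 0.51572282 -0.25040209  0.15357871] [ 3.14088316 -0.00904135 -0.90993529] [-0.27175737 -0.7848029  -0.14362129] [ 3.98872001 -2.74493028 -2.16330152]
```

>>> send_rows([
  [0,0,0,0,-0.07],
  [0,0,0,0,-0.07],
  [0,0,0,0,-0.05],
  [0,0,0,0,0],
])

```text
time: 59.6
tool_pos: [0.5157, -0.2504, 0.1536]
tool_rot: [3.141, -0.009, -1.096]
contact_force: [4.3, -2.5, -2.3]
opening: 0.0413
grip_force: 40.0
```

```bash
python3 -c "
from h import *
s=observe();print(s['tool_rot'],s['torque'])"
```

```text
[ 3.14129392 -0.00882033 -1.09578653] [-0.25322858 -0.85176413 -0.11924662]
```

>>> send_rows([
  [0,0,0,0,-0.05],
  [0,0,0,0,-0.05],
  [0,0,0,0,0],
])

```text
time: 59.9
tool_pos: [0.5154, -0.2497, 0.1536]
tool_rot: [3.141, -0.007, -1.194]
contact_force: [5.2, -1.3, 0.0]
opening: 0.0406
grip_force: 40.0
```

>>> send_rows([
  [0,0,0,0,-0.05],
  [0,0,0,0,-0.05],
  [0,0,0,0,0],
])

```text
time: 60.2
tool_pos: [0.5151, -0.2483, 0.1536]
tool_rot: [3.141, -0.005, -1.294]
contact_force: [2.7, 4.0, 1.3]
opening: 0.0411
grip_force: 40.0
```

```bash
python3 -c "
from h import *
s=observe();print(s['tool_rot'],s['torque'],s['qpos'].round(2))"
```

```text
[ 3.14071616 -0.00492759 -1.29431793] [ 0.87562602 -0.52611906  0.5170919 ] [-0.58  0.47  1.47 -0.    1.2   2.29]
```

Torque has jumped to 0.52 N m, so the cap is at its home stop. I'll release, retreat and verify.

>>> send_rows([
  [0,0,0,0,-0.04],
  [1,0,0,0,0],
  [1,0,0,0,0],
  [1,0,0,0,0],
  [1,0,0,0,0],
])

```text
time: 60.7
tool_pos: [0.5144, -0.2499, 0.1532]
tool_rot: [3.139, -0.006, -1.338]
contact_force: [0.3, 0.3, -1.0]
opening: 0.0684
grip_force: 0.0
```

>>> send_rows([
  [1,0,0,0,0],
  [1,0,0,0.04,0],
  [1,0,0,0.04,0.14],
  [1,0,0,0.04,0.14],
  [1,-0.02,-0.01,0,0.14],
])

```text
time: 61.2
tool_pos: [0.4979, -0.2605, 0.2793]
tool_rot: [-3.139, -0.017, -0.91]
contact_force: [0.6, -0.4, 0.1]
opening: 0.0919
grip_force: 0.0
```

>>> send_rows([
  [1,-0.03,-0.01,0,0.14],
  [1,-0.03,-0.01,0,0.14],
  [1,-0.03,0,0,0.14],
  [1,0,0,0,0.14],
  [1,0,0,0,0.14],
])

```text
time: 61.7
tool_pos: [0.4039, -0.28, 0.2738]
tool_rot: [3.14, -0.007, -0.214]
contact_force: [-0.5, -0.2, -0.1]
opening: 0.0917
grip_force: 0.0
```

>>> send_rows([
  [1,0,0,0,0.1],
  [1,0,0,0,0],
  [1,0,0,0,0],
])

```text
time: 62.0
tool_pos: [0.4047, -0.2798, 0.2734]
tool_rot: [3.14, -0.007, -0.121]
contact_force: [-0.2, -0.2, 0.6]
opening: 0.0915
grip_force: 0.0
```

```bash
python3 - <<'E'
from m import *
def mark(im,W):
    near=np.hypot(W[...,0]-.515,W[...,1]+.25); hsv=cv2.cvtColor(im,cv2.COLOR_RGB2HSV)
    w=W[(near<.024)&(W[...,2]>.186)&(hsv[...,1]<100)]; k=W[(near<.03)&(W[...,2]>.186)].mean(0)
    a=w.mean(0)-k; print("mark",len(w),np.arctan2(a[1],a[0]),np.hypot(*a[:2]))
f=np.load("w1.npz"); mark(f["im"],f["W"])
s=observe(); print(s["time"],s["tool_pos"],s["tool_rot"])
im,d,W=pts("wrist"); mark(im,W); theta()
im,d,W=pts("top"); x,y,z=W[...,0],W[...,1],W[...,2]; z0=np.load("top0.npz")["W"]
for nm,zz,lo,hi in (("white",.110,(.5,-.05),(.8,.03)),("mould",.06,(.2,.2),(.5,.5)),("redj",.095,(.2,-.4),(.32,-.3))):
    for V in (z0,W):
        q=V[(abs(V[...,2]-zz)<.012)&(V[...,0]>lo[0])&(V[...,0]<hi[0])&(V[...,1]>lo[1])&(V[...,1]<hi[1])]; print(nm,len(q),q.mean(0).round(3) if len(q) else 0)
for k,m in masks(im).items(): 
    q=W[m&(x>.3)&(x<.75)&(y>-.2)&(y<.5)&((z>.1)|(abs(y)<.09))]; print(k,len(q),end="; ")
E
```

```text
mark 163 0.44807512561126833 0.007047297500776442
62.0 [ 0.40468908 -0.27975988  0.27335881] [ 3.14001455 -0.0065822  -0.12109376]
mark 164 0.26416110841965423 0.007086359657474197
knob seen 300 [0.008 0.006 0.183]
696 theta 3.142 zmax 0.1433308648138985 off -0.007885867404316356
white 422 [ 0.697 -0.016  0.109]
white 418 [ 0.697 -0.017  0.109]
mould 939 [0.274 0.335 0.054]
mould 904 [0.274 0.335 0.054]
redj 366 [ 0.269 -0.364  0.094]
redj 247 [ 0.264 -0.371  0.094]
red 0; orange 0; yellow 0; green 0; blue 0;
```

```bash
python3 - <<'E'
from m import *
def mark(im,W):
    hsv=cv2.cvtColor(im,cv2.COLOR_RGB2HSV); near=np.hypot(W[...,0]-.515,W[...,1]+.25)
    m=((near<.0195)&(W[...,2]>.188)&(hsv[...,1]<110)&(hsv[...,2]>170)).astype(np.uint8)
    N,L,st,c=cv2.connectedComponentsWithStats(m); i=1+st[1:,4].argmax(); q=W[L==i][:,:2]
    vx,vy,_,_=cv2.fitLine(q.astype(np.float32),cv2.DIST_HUBER,0,.001,.001).ravel()
    print(st[i,4],c[i],"line",np.arctan(vy/vx),"centre",q.mean(0)-[.5151,-.2499])
f=np.load("w1.npz"); mark(f["im"],f["W"])
im,d,W=pts("wrist"); mark(im,W)
im,d,W=pts("scene"); f=np.load("scene0.npz")
for I,V in ((f["im"],f["W"]),(im,W)):
    q=V[masks(I)["red"]&(V[...,0]<.35)&(V[...,1]<-.2)&(V[...,2]>.07)]; print("redj",len(q),np.median(q,0),np.percentile(q,[3,97],axis=0).round(3).tolist())
E
```

```text
140 [280.05  57.15] line 0.08011309 centre [0.00953767 0.00084289]
139 [267.05035971  60.56115108] line -0.15171508 centre [ 0.00936037 -0.00072468]
redj 267 [ 0.2763654  -0.3610266   0.09578105] [[0.242, -0.389, 0.084], [0.3, -0.334, 0.099]]
redj 266 [ 0.27630474 -0.36042774  0.09584772] [[0.243, -0.389, 0.084], [0.3, -0.334, 0.099]]
```

The red jar has not moved and the lid's mark lies along the strap, so it is home. Handing in.

```bash
python3 -c "
from cell import *
print(hand_in())"
```

```text
the job is handed in; nothing more can be done
None
```

The blue, yellow, green and orange scrapers are in the soak can, with the lid shut and screwed to its stop and the jars and mould unmoved; it was handed in at about 62 s, and no verdict was returned.

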